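# Spring a missing roller into the packing-bench roller track

## Robot

A 6-joint arm with a two-finger parallel gripper is mounted at the origin on the work surface. World frame = base frame: x ahead of the robot, y to its left, z up, the work surface at z = 0. Lengths are in mm, angles in degrees, forces in N, time in s.
With the tool pointing down it reaches from about 325 to 775 mm from the base axis. Payload 5.5 kg.
Tool frame: the origin (TCP) lies midway between the tips of the shut fingers; the grasp point (between the pads) lies arm.grip_depth behind it (arm.grip_depth is the distance from the TCP to the grasp point, in mm); x points along the fingers, y is the direction in which the jaws open and shut, and the axes are right-handed (so a half turn about x gives the same grasp; the last joint's range is limited). The gripper opens to 88 mm and grips with 3 to 60 N. Pads are 20 mm wide; open, the fingers measure 115 mm over their backs; the gripper's body (75 mm by 178 mm) begins 61 mm behind the grasp point.
Start: joints at [63.787, 5.22, 70.514, -0, 104.267, -3.249], TCP at [234.099, 552.462, 188.431] pointing down, gripper open.
Joint ranges: [-164.24, 164.24], [-49.07, 125.15], [9.68, 141.18], [-86.29, 266.29], [3.28, 154.24], [-151.56, 151.56]. Speed limits (degrees/s): [147.25, 147.25, 172.46, 180, 180, 180].

## Interface

Orientations are given as [roll, pitch, yaw] about the fixed x, y, z axes, in that order (R = Rz(yaw) Ry(pitch) Rx(roll)).
In Python, from workcell import arm, optics, job gives the robot as it stands.
- The arm moves only by the tool play_rows, never from a script. Its argument "motion" is a list of rows, each a list of 3 entries, a list of its own where there are three numbers: the turn, a rotation vector about the tool's x, y, z in degrees, then the shift along the tool's x, y, z in m, then the opening, from -1 (shut) to 1 (fully open). In form: [[[rx, ry, rz], [x, y, z], grip], ...]. A call has 1 to 12 rows; each row shifts and turns the commanded pose from where the row before left it, along the tool's axes as they then stand; what a row does not reach is not made up. A row lasts 1/10 s, in which the tool goes at most 50 mm and 8.59 degrees, less where a joint would pass 70% of its speed; a pose out of reach is approached as far as the arm can. A call is refused whole if a number of a shift passes 0.05 or a number of a turn 8.59, either way. A call with a gripper value outside its range is refused whole. The fingers move at their own pace and stop on an object; "force" is the grip in N (left out, the last holds). Time passes only in rows, so rows that do not move let the fingers close. It gives the time, the measured TCP pose, the force and the opening at its end, in the units of the state.
- arm.sense(): the state, without advancing time (a new reading comes with each control period).
- optics.grab_frame(name): name is "scene" or "top" or "wrist"; returns (picture, depth): 384x512x3 uint8, blue, green, red; 384x512 float32, mm along the optical axis (not along the pixel's ray), 0 where there is no reading.
- optics.camera_model(name): a dict with "mtx" (3x3 intrinsics, pixels), "camera_from_world" (4x4, takes a point from world to camera coordinates); the wrist camera has in their place "mount" (4x4, takes a point from camera to tool coordinates, whose origin is the TCP and whose axes are the tool frame's). Camera axes: x right, y down, z forward; pixel columns grow to the right and rows downward; lengths in mm; the calibration is good to about 2 mm. A picture is of the moment at which its call begins: read the wrist's pose just before it. camera_model takes no time and is no camera call.
- job.sign_off(): hands the job in, once; it reports no verdict.
The state is a dict: "clock": time; "joint_positions": joint angles; "qvel": joint speeds; "joint_torque": joint torques, N m; "ee_pos": TCP position; "eef_rot": TCP orientation; "force": force on the tool from outside, world axes, zero at the start; "wrist_torque": the same for the moment, N m; "width": finger opening in mm.
Only numpy, scipy, OpenCV 4.12 (cv2) and the standard library are available. Lean on these libraries where they do the work, as an engineer would, in place of code of your own. Each camera call takes 0.05 s, during which the arm holds its last target.

## Task

The place nearest the robot in the small roller track, under the scanner bar, has lost its roller. Of the two spare rollers lying on the wooden rests take the one long enough for the gap, feel its sprung end onto the floor of a cup (the cup pair may be clamped a little off-centre) and press to shorten it, swing the other end down in line with the opposite cup and let it spring out, so that both ends sit fully home in the two cups; then let go. Leave the short spare roller and everything else on the bench where it is.

Things in the scene. Friction and masses are not known exactly. Their poses are not given: they have to be found in the camera images.
- track: Roller track fixed to the bench. Origin on the bench below the middle of the empty place; x along the track, away from the robot; y along the roller axes, to the left. Empty place's axis: x 0, z 100 mm. Blue side plates at y +-112 to +-120, tops z 108, x -40 to 180. Fixed neighbour rollers (30 mm thick): axes at x 80 and 150, z 100; none on the robot's side. Nothing within 60 mm below its axis.
- place_mid (a point): Point on the empty place's axis, midway between the side plates, axes as the track's. Two steel cups face each other on this axis, on a steel yoke that is clamped up to 8 mm to the left or right of this point along y; where, is not measured: feel for a cup's floor. Floors 186 mm apart, rims 162 mm. Cups 12 mm deep: bore 16 mm wide for 7 mm from the floor, then flaring to 22 mm; 30 mm wide outside.
- bar_mid (a point): Underside of the scanner bar over the empty place, middle, 270 mm up. Bar along y, track x 3 to 27 mm, z 267 (glass strip) to 300, on two posts (track x 0 to 30 mm, inner faces y +-145 mm). Because of the bar a vertical tool cannot reach the place: lean the tool back towards the robot by 25 to 40 degrees.
- roller: Long spare roller (about 0.28 kg, varies): aluminium tube 30 mm thick, 136 mm long, a 12 mm thick steel stub at each end. Origin mid-tube on the axis; y is the axis and points to the sprung stub. Plain stub (-y) fixed, 20 mm long; sprung stub (+y) 36 mm long when free. 192 mm over all, 6 mm more than between the cup floors. Either way round will do. Lies in two V supports, axis 60 mm up.
- roller_sprung_tip (a point): Centre of the end face of the long roller's sprung stub (moves with the stub).
- roller_plain_tip (a point): Centre of the end face of the long roller's plain stub. While the sprung end enters its cup, the plain end has to be about 13 degrees (45 mm) higher for the tube to pass over the other cup (yoke arms and cups reach up to z 115 mm).
- plunger (a joint): How far the long roller's sprung stub is pushed in, m: 0 free, 0.023 fully in (stop). Spring: 4 N at first, 0.4 N more per mm. With the sprung end on its cup's floor it must be pressed in by at least 18 mm for the plain end to clear the opposite rim.
- rest_long: Plywood rest under the long roller, fixed to the bench: base 60 x 130 x 12 mm, its length along y; two V supports 12 mm thick at y = +-46, tops 56 mm high. Origin under the centre of the base. The tube is free to grasp between the supports.
- rest_short: The same kind of rest for the short roller: base 60 x 100 x 12 mm, supports at y = +-34. The two rests change places.
- short_roller: Short spare roller, to be left alone: like the long one but its tube is 90 mm long and it is 146 mm over all, too short for the gap. Origin at the middle of the tube.
- bottle: Bystander: green glass bottle 240 mm high, 72 mm thick, origin under its base.
- tube: Bystander: standing kraft cardboard tube with metal ends, 206 mm high, 80 mm thick, origin under its base.
- carton: Bystander: white carton 110 x 150 x 110 mm, origin under its base.
- tape: Bystander: roll of amber packing tape lying flat, 96 mm wide, 50 mm high, origin under its centre.
- wrench: Bystander: steel wrench lying on the bench, under 200 mm long.
- mug: Bystander: white mug 90 mm high, 80 mm wide, origin under its base.
- jar: Bystander: glass jar 90 mm high, 70 mm wide, origin under its base.
There are look-alikes about, which are no part of the job. Leave any purple or red look-alike of the roller alone.

How it is judged:
By the outcome, as a careful person would: the job done as asked, in the order asked, and still so for the second after the job is handed in, with the robot touching nothing.
It also fails if it takes over 58 s, if anything falls off the work surface, if the arm or the gripper's body presses on something with over 40 N, if the wrist force passes 120 N, or if a joint passes its speed limit or range.

## Working session

There is one attempt and no reset: what is moved stays moved. The work goes in short steps, Python scripts to look and compute and a tool call to move; the robot and the scene stay as the last step left them, time stands still between calls to the robot, and variables do not carry over. Pictures are saved under pics/ and viewed, and the job is handed in when it is done.

Besides the shell and the picture viewer there is one more tool, called after "Call:" by a JSON object that holds its "op" and its "data", one argument or row to a line. play_rows: Moves the arm, as the interface text tells. Its arguments: {"type":"object","properties":{"motion":{"type":"array"},"force":{"type":"number"}},"required":["motion"]}

```bash
ls; mkdir -p pics; python3 - <<'E'
from workcell import arm, optics, job
import cv2,numpy as np,pickle
print(arm.sense(), arm.grip_depth)
for n in ("scene","top"):
    p,d=optics.grab_frame(n); m=optics.camera_model(n)
    pickle.dump((p,d,m),open(n+".pkl","wb"))
    print(n,m)
    cv2.imwrite(f"pics/{n}0.png",cv2.resize(p,(800,600),interpolation=cv2.INTER_CUBIC))
E
```

```text
pics
{'clock': 0.0, 'joint_positions': array([ 6.37882593e+01,  5.26101251e+00,  7.05793433e+01, -6.28449165e-06,
        1.04267727e+02, -3.24893911e+00]), 'qvel': array([ 0.05323047,  0.12371172, -0.0610301 ,  0.06861321,  0.01204857,
       -0.00392437]), 'joint_torque': array([-6.39460031e-04, -4.46475148e+01, -4.06428230e+01,  6.96958601e-02,
        2.96435959e-02, -1.80033553e-04]), 'ee_pos': array([233.92579951, 552.13121383, 187.3538512 ]), 'eef_rot': array([ -93.24570885,   89.89191748, -116.20851201]), 'force': array([-0.19311153,  0.08871565, -0.91515438]), 'wrist_torque': array([-0.01218928,  0.01696957,  0.00234389]), 'width': 87.39528289535039} 18.700000000000003
scene {'mtx': array([[451.41263116,   0.        , 257.45734006],
       [  0.        , 451.41263116, 188.91276687],
       [  0.        ,   0.        ,   1.        ]]), 'camera_from_world': array([[-8.35324974e-01,  5.49608866e-01, -1.27390308e-02,
         4.17796307e+02],
       [ 4.02018071e-01,  5.94874961e-01, -6.96064114e-01,
        -9.49909882e+01],
       [-3.74984878e-01, -5.86561058e-01, -7.17866607e-01,
         1.74915037e+03],
       [ 0.00000000e+00,  0.00000000e+00,  0.00000000e+00,
         1.00000000e+00]])}
top {'mtx': array([[378.28852898,   0.        , 253.60489099],
       [  0.        , 378.28852898, 186.45387745],
       [  0.        ,   0.        ,   1.        ]]), 'camera_from_world': array([[ 1.14543792e-02, -9.99797464e-01, -1.65477260e-02,
         4.09181972e+01],
       [-9.90355567e-01, -9.05797535e-03, -1.38252679e-01,
         5.35445902e+02],
       [ 1.38074789e-01,  1.79717312e-02, -9.90258739e-01,
         1.33761884e+03],
       [ 0.00000000e+00,  0.00000000e+00,  0.00000000e+00,
         1.00000000e+00]])}
```

View pics/scene0.png

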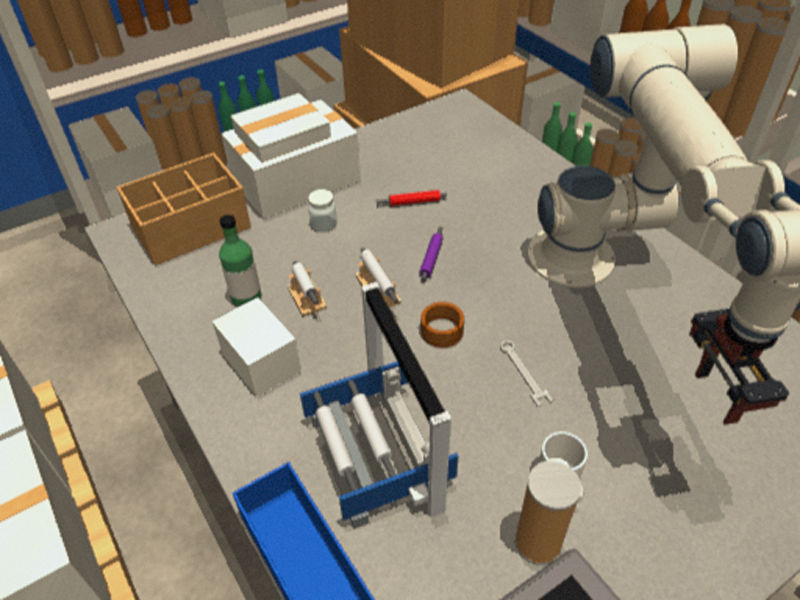

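View pics/top0.png

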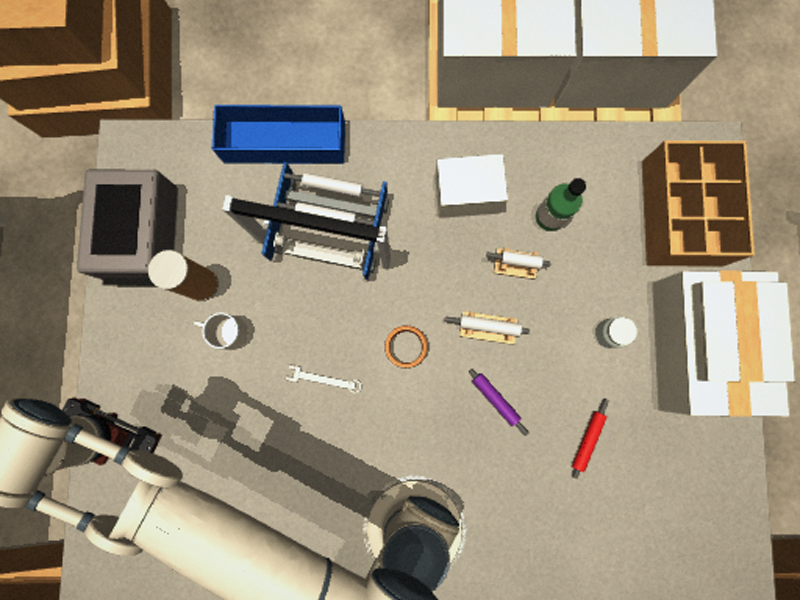

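The long candidate is at top (490,327), the short one at (519,260). The purple (498,400) and red (590,440) ones are look-alikes. Next I enlarge the rollers and the track.

```bash
python3 - <<'E'
import cv2,numpy as np,pickle
t=pickle.load(open("top.pkl","rb"))[0]; s=pickle.load(open("scene.pkl","rb"))[0]
def crop(p,x0,y0,x1,y1,n,f):
    cv2.imwrite(n,cv2.resize(p[y0:y1,x0:x1],None,fx=f,fy=f,interpolation=cv2.INTER_CUBIC))
crop(t,275,150,365,225,"pics/rollT.png",8)
crop(t,135,95,265,190,"pics/trackT.png",6)
crop(s,185,160,300,340,"pics/trackS.png",3.3)
crop(s,175,145,275,215,"pics/rollS.png",8)
E
```

```text
(no output)
```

View pics/rollT.png

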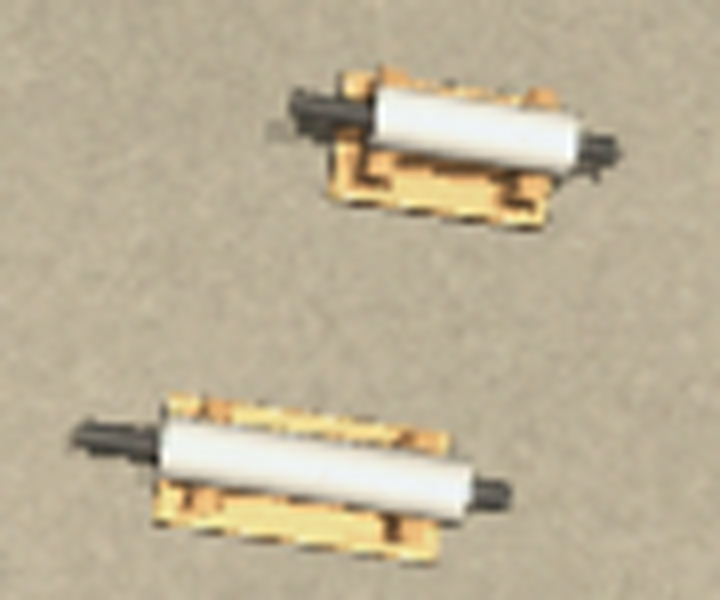

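View pics/trackT.png

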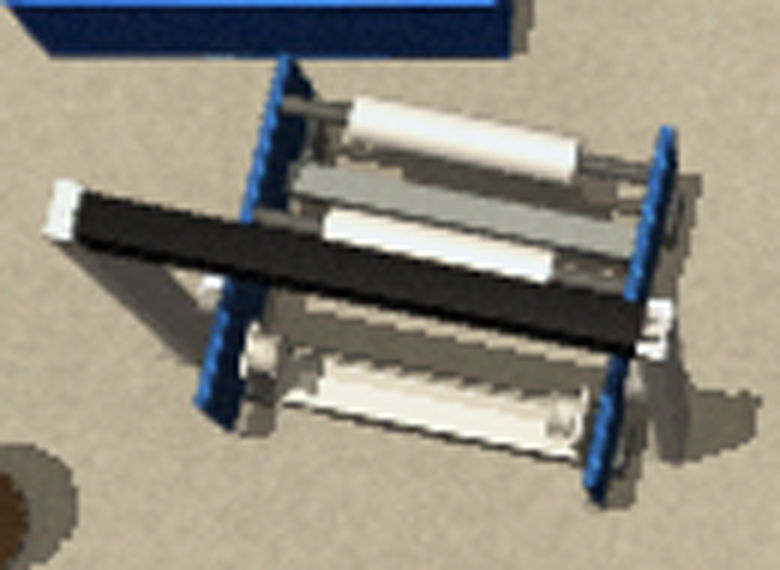

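View pics/trackS.png

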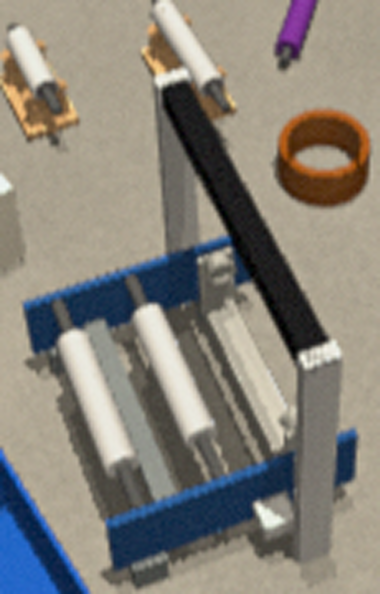

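View pics/rollS.png

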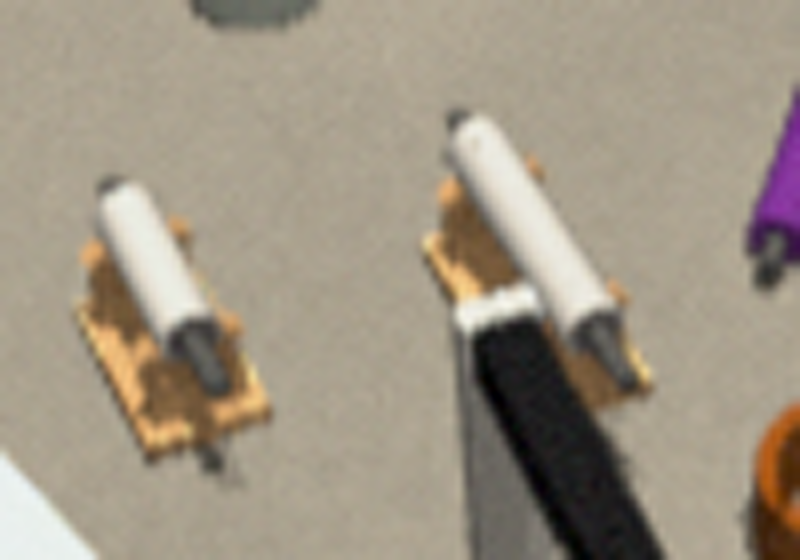

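The long roller is the white one at top crop (315,465). Its tube is about 310 px long against about 200 px for the upper one, with the longer sprung stub to the left (+y). Next I work out the poses from the depth clouds.

```bash
cat > h.py <<'E'
import cv2,numpy as np,pickle
def cloud(p,d,K,T_wc):
    v,u=np.indices(d.shape); 
    X=np.stack([(u-K[0,2])/K[0,0]*d,(v-K[1,2])/K[1,1]*d,d],-1)
    return X@T_wc[:3,:3].T+T_wc[:3,3]
def load(n):
    p,d,m=pickle.load(open(n+".pkl","rb")); T=np.linalg.inv(m["camera_from_world"])
    return p,d,m["mtx"],T
def ray(uv,K,T,z):
    r=T[:3,:3]@np.array([(uv[0]-K[0,2])/K[0,0],(uv[1]-K[1,2])/K[1,1],1]); o=T[:3,3]
    return o+r*(z-o[2])/r[2]
E
python3 - <<'E'
from h import *
for n in ("top","scene"):
    p,d,K,T=load(n); W=cloud(p,d,K,T); hsv=cv2.cvtColor(p,cv2.COLOR_BGR2HSV)
    print(n,"cam",T[:3,3].round(0))
    white=(hsv[...,1]<60)&(hsv[...,2]>165)&(d>0)
    nn,lab,st,ce=cv2.connectedComponentsWithStats(white.astype(np.uint8))
    for i in range(1,nn):
        if 40<st[i,4]<900:
            P=W[lab==i]; m=np.median(P,0)
            if 20<m[2]<140 and 300<m[0]<1000:
                ys,xs=np.where(lab==i); r=cv2.minAreaRect(np.stack([xs,ys],1).astype(np.float32))
                bp=cv2.boxPoints(r); zz=60 if m[2]<85 else 100
                e=sorted([tuple(x) for x in bp]); 
                L=[ray(b,K,T,zz)[:2] for b in bp]
                # ends: mids of the short sides
                q=[np.linalg.norm(L[0]-L[1]),np.linalg.norm(L[1]-L[2])]
                a,b=((L[0]+L[1])/2,(L[2]+L[3])/2) if q[0]<q[1] else ((L[1]+L[2])/2,(L[3]+L[0])/2)
                print(st[i],m.round(0),"zmax",np.percentile(P[:,2],95).round(),"len",np.round(max(q),0),"w",np.round(min(q)),"mid",((a+b)/2).round(1),"dir",np.degrees(np.arctan2(*(a-b)[::-1])).round(1))
    blue=(hsv[...,0]>100)&(hsv[...,0]<130)&(hsv[...,1]>120)&(d>0)&(W[...,2]>101)&(W[...,2]<113)&(W[...,0]<1000)
    nn,lab,st,ce=cv2.connectedComponentsWithStats(blue.astype(np.uint8))
    for i in range(1,nn):
        if st[i,4]>15:
            P=W[lab==i]; c=P[:,:2].mean(0); ev,V=np.linalg.eigh(np.cov(P[:,:2].T)); a=V[:,1]; s=(P[:,:2]-c)@a
            print("blue",st[i],P.mean(0).round(1),"dir",a.round(3),np.degrees(np.arctan2(a[1],a[0])).round(1),"span",s.min().round(),s.max().round())
E
```

```text
top cam [ 345.   22. 1399.]
[207 127  34  10 135] [734. 154.  55.] zmax 59.0 len 124.0 w 21.0 mid [733.2 159. ] dir 82.3
[189 130  38  12 201] [704. 207. 113.] zmax 117.0 len 136.0 w 19.0 mid [707.8 210.8] dir 78.8
[182 155  51  16 364] [621. 211.  36.] zmax 109.0 len 182.0 w 39.0 mid [618.3 215.9] dir 83.6
blue [175 104   9  28  62] [770.4 312.7 106.7] dir [-0.98   0.199] 168.5 span -52.0 52.0
blue [239 116   8  29  61] [725.8  85.8 107. ] dir [-0.981  0.192] 168.9 span -53.0 52.0
blue [168 142   7  21  51] [644.5 337.7 106.5] dir [-0.983  0.186] 169.3 span -38.0 37.0
blue [233 154   6  22  50] [600.3 110.4 106.7] dir [-0.981  0.192] 168.9 span -40.0 35.0
scene cam [1043.  853. 1195.]
[249 247  26  49 610] [613. 195.  36.] zmax 42.0 len 166.0 w 53.0 mid [618.9 217. ] dir -101.8
[226 252  24  41 356] [706. 212. 114.] zmax 119.0 len 140.0 w 27.0 mid [701.3 198. ] dir -101.4
[203 260  23  41 382] [775. 197. 114.] zmax 118.0 len 140.0 w 28.0 mid [769.9 184.9] dir -102.1
blue [192 232  63  23 155] [687.   94.3 107.1] dir [-0.982  0.189] 169.1 span -94.0 103.0
blue [217 297  57  25 206] [748.6 317.2 107.3] dir [-0.981  0.196] 168.7 span -77.0 84.0
```

```bash
python3 - <<'E'
from h import *
p,d,K,T=load("top"); W=cloud(p,d,K,T); hsv=cv2.cvtColor(p,cv2.COLOR_BGR2HSV)
print(hsv[205:213,314],d[205:213,314],W[208,305:325].round(0)[::4])
ax=[]
for n in ("top","scene"):
    p,d,K,T=load(n); W=cloud(p,d,K,T); hsv=cv2.cvtColor(p,cv2.COLOR_BGR2HSV)
    # raised things in the region of the rollers
    reg=(W[...,2]>20)&(W[...,2]<90)&(W[...,0]>420)&(W[...,0]<750)&(W[...,1]>-330)&(W[...,1]<-20)&(d>0)
    m=reg&(hsv[...,1]<45)&(hsv[...,2]>150)
    nn,lab,st,ce=cv2.connectedComponentsWithStats(m.astype(np.uint8))
    for i in range(1,nn):
        if st[i,4]>60:
            ys,xs=np.where(lab==i); P=W[lab==i]
            r=cv2.minAreaRect(np.stack([xs,ys],1).astype(np.float32)); bp=cv2.boxPoints(r)
            L=[ray(b,K,T,60)[:2] for b in bp]; q=[np.linalg.norm(L[0]-L[1]),np.linalg.norm(L[1]-L[2])]
            a,b=((L[0]+L[1])/2,(L[2]+L[3])/2) if q[0]<q[1] else ((L[1]+L[2])/2,(L[3]+L[0])/2)
            print(n,st[i],P.mean(0).round(1),P[:,2].max().round(1),"len",max(q).round(),"w",min(q).round(),"mid",((a+b)/2).round(1),np.degrees(np.arctan2(*(a-b)[::-1])).round(1))
E
```

```text
[[ 21  30 218]
 [ 24  21 236]
 [ 43   9 243]
 [ 75   4 244]
 [ 53   4 243]
 [ 23  23 235]
 [ 24  29 210]
 [ 16  45 157]] [1331.4321 1325.2488 1325.6493 1330.3849 1322.6437 1325.1403 1326.9669
 1333.2754] [[ 456. -135.   71.]
 [ 455. -149.   76.]
 [ 456. -163.   71.]
 [ 456. -177.   76.]
 [ 456. -191.   71.]]
top [322 161  26  11 182] [ 606.9 -239.6   71.7] 79.7 len 91.0 w 26.0 mid [ 609.1 -242.5] 81.7
top [295 202  39  13 292] [ 455.7 -167.2   71.8] 80.5 len 137.0 w 27.0 mid [ 456.4 -168.1] 82.4
scene [231 159  21  27 209] [ 461.3 -166.6   73.9] 82.9 len 143.0 w 33.0 mid [ 454.8 -180.3] -97.5
scene [187 168  14  19 139] [ 613.5 -241.8   74.2] 82.5 len 98.0 w 29.0 mid [ 607.  -256.7] -99.3
```

```bash
cat >> h.py <<'E'
from scipy.spatial.transform import Rotation as Ro
def pose(s): return Ro.from_euler('xyz',s["eef_rot"],degrees=True).as_matrix(),np.array(s["ee_pos"])
def Rax(x,z):
    x=np.array(x,float);x/=np.linalg.norm(x);z=np.array(z,float);z-=x*(z@x);z/=np.linalg.norm(z)
    return np.stack([x,np.cross(z,x),z],1)
def rel(R,p,R2,p2):
    return Ro.from_matrix(R.T@R2).as_rotvec(degrees=True).round(2),(R.T@(p2-p)).round(1),(R2.T@(p2-p)).round(1)
E
python3 - <<'E'
from h import *
from workcell import arm,optics
s=arm.sense(); R,p=pose(s); print(R.round(3)); print(optics.camera_model("wrist"))
a=np.array([np.cos(np.radians(82.4)),np.sin(np.radians(82.4)),0])
for sg in (1,-1):
    R2=Rax([0,0,-1],sg*a); print(sg,rel(R,p,R2,np.array([456,-168,200])))
E
```

```text
[[-0.001  0.39   0.921]
 [-0.002  0.921 -0.39 ]
 [-1.    -0.002 -0.   ]]
{'mtx': array([[317.6803584 ,   0.        , 253.91177006],
       [  0.        , 317.6803584 , 193.4171897 ],
       [  0.        ,   0.        ,   1.        ]]), 'mount': array([[-2.47384546e-04, -2.97839597e-01,  9.54615898e-01,
        -1.95388886e+02],
       [ 9.99999914e-01, -3.90968482e-04,  1.37163680e-04,
         9.00870051e-03],
       [ 3.32371954e-04,  9.54615850e-01,  2.97839668e-01,
        -8.14771185e+01],
       [ 0.00000000e+00,  0.00000000e+00,  0.00000000e+00,
         1.00000000e+00]])}
1 (array([-1.0536e+02, -1.0000e-01,  7.0000e-02]), array([ -11.6, -576.5,  485.4]), array([ -12.6, -315.3, -684.5]))
-1 (array([7.464e+01, 6.000e-02, 9.000e-02]), array([ -11.6, -576.5,  485.4]), array([-12.6, 315.3, 684.5]))
```

Call:
{"op": "play_rows", "data": {
  "motion": [
    [[0, 0, 0], [-0.05, 0, 0], 1],
    [[0, 0, 0], [-0.05, 0, 0], 1],
    [[8, 0, 0], [0, 0, 0.05], 1],
    [[8, 0, 0], [0, 0, 0.05], 1],
    [[8, 0, 0], [0, 0, 0.05], 1],
    [[0, 0, 0], [0, 0, 0], 1],
    [[0, 0, 0], [0, 0, 0], 1]
  ]
}}

```text
clock: 0.8
ee_pos: [362.6, 475.1, 287.9]
eef_rot: [-106.2, 89.9, -153.2]
force: [-0.6, 0.9, -0.2]
width: 87.7
```

```bash
cat >> h.py <<'E'
def plan(R,p,R2,p2,n):
    """n rows, straight line p->p2, even turn; shift precedes turn in a row"""
    rv=Ro.from_matrix(R.T@R2).as_rotvec(degrees=True)/n; dR=Ro.from_rotvec(rv,degrees=True).as_matrix()
    st=(np.array(p2)-p)/n; out=[]; Rk=R
    for k in range(n):
        sh=Rk.T@st/1000; out.append([[float(x) for x in rv.round(3)],[float(x) for x in sh.round(4)]]); Rk=Rk@dR
    for o in out: print(o)
E
python3 - <<'E'
from h import *
from workcell import arm
R,p=pose(arm.sense()); print(R.round(3),p.round(1))
a=np.array([np.cos(np.radians(82.4)),np.sin(np.radians(82.4)),0])
plan(R,p,Rax([0,0,-1],-a),[456,-168,200],14)
E
```

```text
[[-0.001  0.732  0.682]
 [-0.001  0.682 -0.732]
 [-1.    -0.001 -0.   ]] [362.6 475.1 287.9]
[[3.612, 0.001, 0.005], [0.0063, -0.0264, 0.0382]]
[[3.612, 0.001, 0.005], [0.0063, -0.024, 0.0398]]
[[3.612, 0.001, 0.005], [0.0063, -0.0214, 0.0412]]
[[3.612, 0.001, 0.005], [0.0063, -0.0188, 0.0425]]
[[3.612, 0.001, 0.005], [0.0063, -0.0161, 0.0436]]
[[3.612, 0.001, 0.005], [0.0063, -0.0133, 0.0445]]
[[3.612, 0.001, 0.005], [0.0063, -0.0105, 0.0452]]
[[3.612, 0.001, 0.005], [0.0063, -0.0076, 0.0458]]
[[3.612, 0.001, 0.005], [0.0063, -0.0047, 0.0462]]
[[3.612, 0.001, 0.005], [0.0063, -0.0018, 0.0464]]
[[3.612, 0.001, 0.005], [0.0063, 0.0012, 0.0464]]
[[3.612, 0.001, 0.005], [0.0063, 0.0041, 0.0462]]
[[3.612, 0.001, 0.005], [0.0063, 0.007, 0.0459]]
[[3.612, 0.001, 0.005], [0.0063, 0.0099, 0.0454]]
```

Call:
{"op": "play_rows", "data": {
  "motion": [
    [[3.61, 0, 0], [0.0063, -0.0264, 0.0382], 1],
    [[3.61, 0, 0], [0.0063, -0.024, 0.0398], 1],
    [[3.61, 0, 0], [0.0063, -0.0214, 0.0412], 1],
    [[3.61, 0, 0], [0.0063, -0.0188, 0.0425], 1],
    [[3.61, 0, 0], [0.0063, -0.0161, 0.0436], 1],
    [[3.61, 0, 0], [0.0063, -0.0133, 0.0445], 1],
    [[3.61, 0, 0], [0.0063, -0.0105, 0.0452], 1],
    [[3.61, 0, 0], [0.0063, -0.0076, 0.0458], 1],
    [[3.61, 0, 0], [0.0063, -0.0047, 0.0462], 1],
    [[3.61, 0, 0], [0.0063, -0.0018, 0.0464], 1],
    [[3.61, 0, 0], [0.0063, 0.0012, 0.0464], 1],
    [[3.61, 0, 0], [0.0063, 0.0041, 0.0462], 1]
  ]
}}

```text
clock: 2.0
ee_pos: [442.9, -75.8, 212.7]
eef_rot: [122.7, 89.9, 32.5]
force: [0.8, 0.4, 0.2]
width: 87.9
```

Call:
{"op": "play_rows", "data": {
  "motion": [
    [[3.61, 0, 0], [0.0063, 0.007, 0.0459], 0.3],
    [[3.61, 0, 0], [0.0063, 0.0099, 0.0454], 0.3],
    [[0, 0, 0], [0, 0, 0], 0.3],
    [[0, 0, 0], [0, 0, 0], 0.3]
  ]
}}

```text
clock: 2.4
ee_pos: [456.5, -166.6, 199.7]
eef_rot: [-133.3, 89.9, 129.3]
force: [-0.5, 0.7, 0.1]
width: 59.7
```

```bash
python3 - <<'E'
from h import *
from workcell import arm,optics
s=arm.sense(); R,p=pose(s); print(s["joint_positions"].round(1),p.round(1),R.round(3),s["width"])
im,d=optics.grab_frame("wrist"); m=optics.camera_model("wrist")
T=np.eye(4);T[:3,:3]=R;T[:3,3]=p;T=T@m["mount"]; pickle.dump((im,d,m["mtx"],T),open("w1.pkl","wb"))
W=cloud(im,d,m["mtx"],T); hsv=cv2.cvtColor(im,cv2.COLOR_BGR2HSV)
cv2.imwrite("pics/w1.png",im)
mk=(W[...,2]>50)&(W[...,2]<90)&(hsv[...,1]<50)&(hsv[...,2]>150)&(d>0)&(abs(W[...,0]-456)<60)&(abs(W[...,1]+168)<130)
nn,lab,st,ce=cv2.connectedComponentsWithStats(mk.astype(np.uint8))
for i in range(1,nn):
    if st[i,4]>200:
        P=W[lab==i]; print(st[i],P.mean(0).round(1),P.max(0).round(1),P.min(0).round(1))
        top=P[P[:,2]>np.percentile(P[:,2],99)-6]; c=top.mean(0); ev,V=np.linalg.eigh(np.cov(top[:,:2].T)); a=V[:,1]; ss=(P[:,:2]-c[:2])@a
        print(c.round(1),np.degrees(np.arctan2(a[1],a[0])).round(2), "mid",(c[:2]+a*(ss.max()+ss.min())/2).round(1),"len",np.ptp(ss).round(1))
E
```

```text
[-24.1 -12.1  86.    0.  106.2 -16.7] [ 456.5 -166.6  199.7] [[-0.001  0.992 -0.129]
 [ 0.001 -0.129 -0.992]
 [-1.    -0.001 -0.001]] 59.65287796845145
[ 243  111   28   62 1606] [ 463.8 -130.2   71.3] [481.8 -99.5  76.1] [ 446.8 -165.    58.2]
[ 463.1 -130.2   72.4] 82.34 mid [ 462.8 -132.1] len 63.1
[242 207  23  31 547] [ 450.7 -218.3   72.4] [ 463.1 -199.3   75.3] [ 434.5 -235.8   62. ]
[ 450.9 -218.1   72.6] 82.4 mid [ 451.  -217.8] len 35.1
```

View pics/w1.png

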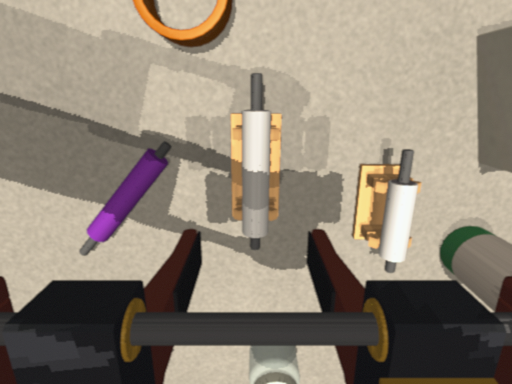

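The wrist view shows the white long roller at (256,170), with its longer stub up in the image (+y). The purple one (125,195) and the short one (398,220) are clear of it. The centre is about (458,-168) at yaw 82.4, so I go down and grip.

Call:
{"op": "play_rows", "data": {
  "motion": [
    [[0, 0, 0], [0.045, 0.0015, 0.0012], 0.3],
    [[0, 0, 0], [0.045, 0, 0], 0.3],
    [[0, 0, 0], [0.04, 0, 0], 0.3],
    [[0, 0, 0], [0.02, 0, 0], 0.3],
    [[0, 0, 0], [0.0084, 0, 0], 0.3],
    [[0, 0, 0], [0, 0, 0], 0.3]
  ],
  "force": 50
}}

```text
clock: 3.05
ee_pos: [457.8, -167.1, 41.6]
eef_rot: [-129.2, 89.9, 133.4]
force: [-0.7, -0.3, 0.7]
width: 57.1
```

Call:
{"op": "play_rows", "data": {
  "motion": [
    [[0, 0, 0], [0, 0, 0], -1],
    [[0, 0, 0], [0, 0, 0], -1],
    [[0, 0, 0], [0, 0, 0], -1],
    [[0, 0, 0], [0, 0, 0], -1],
    [[0, 0, 0], [0, 0, 0], -1],
    [[0, 0, 0], [0, 0, 0], -1]
  ],
  "force": 50
}}

```text
clock: 3.65
ee_pos: [457.8, -168.9, 42.0]
eef_rot: [70.9, 90.0, -26.6]
force: [0.7, -0.3, -0.4]
width: 12.8
```

Width is 12.8 mm but the tube is 30 mm thick, so the grasp is suspect. I look before lifting.

```bash
python3 - <<'E'
from h import *
from workcell import arm,optics
s=arm.sense(); print(s["width"],s["ee_pos"],s["force"])
im,d=optics.grab_frame("wrist"); cv2.imwrite("pics/w2.png",im)
im,d=optics.grab_frame("scene"); cv2.imwrite("pics/s2.png",cv2.resize(im[120:260,140:320],None,fx=4,fy=4,interpolation=cv2.INTER_CUBIC))
E
```

```text
12.780690178769891 [ 457.75997363 -168.93617299   41.95591356] [ 0.74946657 -0.32483907 -0.41732872]
```

View pics/w2.png

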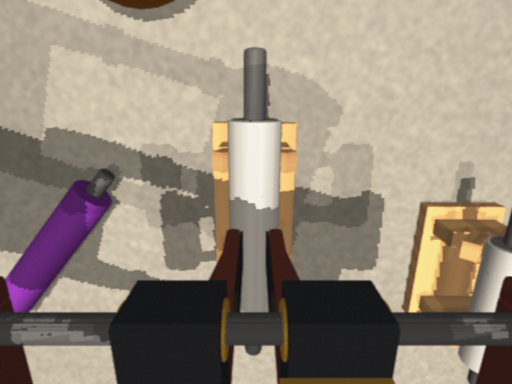

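View pics/s2.png

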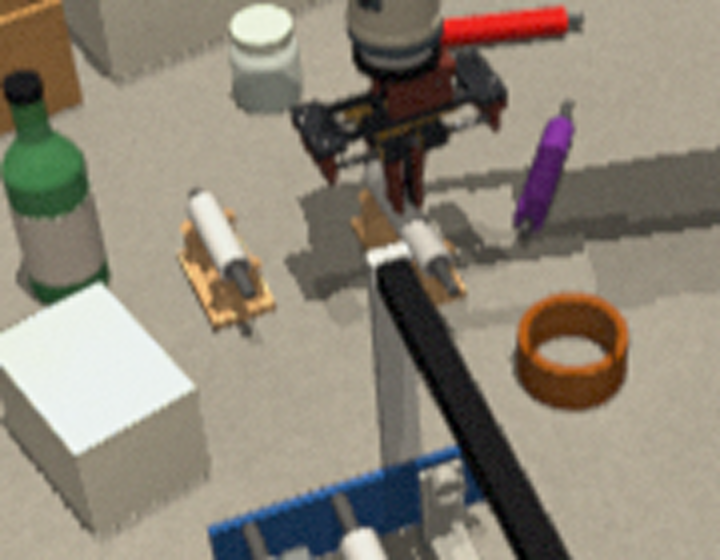

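Call:
{"op": "play_rows", "data": {
  "motion": [
    [[0, 0, 0], [0, 0, 0], -1],
    [[0, 0, 0], [0, 0, 0], -1]
  ],
  "force": 50
}}

```text
clock: 3.95
ee_pos: [457.7, -168.8, 41.8]
eef_rot: [-104.3, 90.0, 158.2]
force: [-0.1, -0.5, 0.0]
width: 0.5
```

```bash
python3 - <<'E'
from h import *
from workcell import arm,optics
s=arm.sense(); print(s["width"],s["ee_pos"],s["force"])
im,d=optics.grab_frame("wrist"); cv2.imwrite("pics/w3.png",cv2.resize(im[200:384,180:330],None,fx=4,fy=3.2,interpolation=cv2.INTER_CUBIC))
R,p=pose(s);m=optics.camera_model("wrist");T=np.eye(4);T[:3,:3]=R;T[:3,3]=p;T=T@m["mount"]
W=cloud(im,d,m["mtx"],T)
for r in (215,245,260,275): print(r,[tuple(x) for x in W[r,220:296:8].round(0).astype(int)])
E
```

```text
0.5373176199042426 [ 457.69151392 -168.83088209   41.76027123] [-0.07018783 -0.458167    0.01915277]
215 [(np.int64(432), np.int64(-171), np.int64(12)), (np.int64(438), np.int64(-172), np.int64(11)), (np.int64(451), np.int64(-150), np.int64(71)), (np.int64(455), np.int64(-150), np.int64(72)), (np.int64(460), np.int64(-150), np.int64(74)), (np.int64(464), np.int64(-151), np.int64(74)), (np.int64(469), np.int64(-153), np.int64(71)), (np.int64(473), np.int64(-155), np.int64(66)), (np.int64(480), np.int64(-177), np.int64(12)), (np.int64(486), np.int64(-179), np.int64(11))]
245 [(np.int64(428), np.int64(-196), np.int64(12)), (np.int64(434), np.int64(-197), np.int64(11)), (np.int64(451), np.int64(-156), np.int64(96)), (np.int64(455), np.int64(-157), np.int64(97)), (np.int64(459), np.int64(-159), np.int64(93)), (np.int64(463), np.int64(-158), np.int64(95)), (np.int64(467), np.int64(-159), np.int64(94)), (np.int64(471), np.int64(-175), np.int64(65)), (np.int64(478), np.int64(-202), np.int64(12)), (np.int64(485), np.int64(-209), np.int64(0))]
260 [(np.int64(426), np.int64(-209), np.int64(11))
[... 212 characters left out ...]
int64(-158), np.int64(110)), (np.int64(466), np.int64(-159), np.int64(110)), (np.int64(470), np.int64(-160), np.int64(109)), (np.int64(476), np.int64(-215), np.int64(12)), (np.int64(483), np.int64(-223), np.int64(-1))]
275 [(np.int64(424), np.int64(-222), np.int64(11)), (np.int64(449), np.int64(-156), np.int64(123)), (np.int64(453), np.int64(-156), np.int64(124)), (np.int64(456), np.int64(-157), np.int64(123)), (np.int64(459), np.int64(-160), np.int64(119)), (np.int64(462), np.int64(-158), np.int64(122)), (np.int64(466), np.int64(-159), np.int64(122)), (np.int64(469), np.int64(-159), np.int64(123)), (np.int64(474), np.int64(-214), np.int64(35)), (np.int64(482), np.int64(-238), np.int64(-2))]
```

View pics/w3.png

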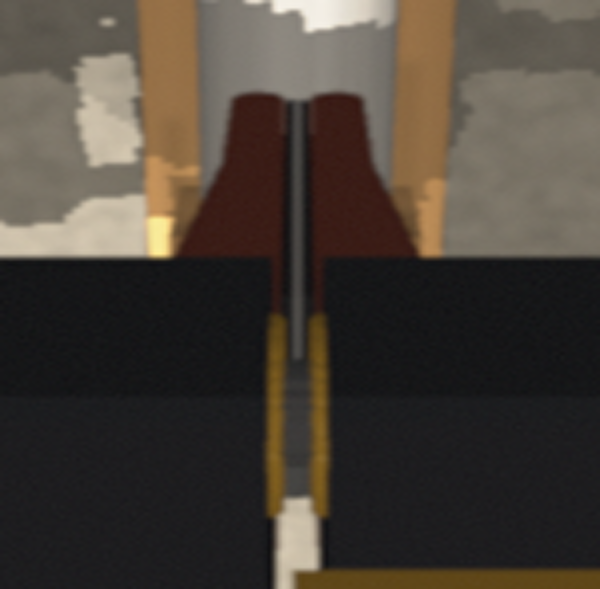

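```bash
python3 - <<'E'
from h import *
from workcell import arm,optics
s=arm.sense(); im,d=optics.grab_frame("wrist"); m=optics.camera_model("wrist")
X=cloud(im,d,m["mtx"],m["mount"])
for r in range(218,285,6): print(r,[tuple(int(v) for v in X[r,c]) for c in (242,246,266)], im[r,246])
im,d=optics.grab_frame("scene"); p,d0,K,T=load("scene"); W=cloud(im,d,K,T)
cv2.imwrite("pics/s3.png",cv2.resize(im[130:210,200:270],None,fx=8,fy=7,interpolation=cv2.INTER_CUBIC))
hs=cv2.cvtColor(im,cv2.COLOR_BGR2HSV); mk=((hs[...,0]<12)|(hs[...,0]>170))&(hs[...,1]>80)&(hs[...,2]<130)&(abs(W[...,0]-457)<50)&(abs(W[...,1]+168)<40)&(W[...,2]>30)&(W[...,2]<150)
P=W[mk]; o=np.argsort(P[:,2])[:8]; print(P[o].round(0)); print(np.argwhere(mk)[o])
E
```

```text
218 [(-30, -5, -16), (-31, -3, -16), (-28, 7, -15)] [123 130 137]
224 [(-30, -5, -12), (-31, -3, -13), (-29, 7, -12)] [124 131 137]
230 [(-33, -5, -10), (-35, -3, -11), (-36, 7, -11)] [19 25 55]
236 [(-42, -5, -11), (-43, -3, -11), (-43, 7, -11)] [21 28 57]
242 [(-50, -5, -11), (-49, -3, -10), (-50, 6, -11)] [22 27 58]
248 [(-57, -5, -11), (-56, -3, -10), (-56, 6, -11)] [21 28 57]
254 [(-62, -4, -10), (-63, -2, -11), (-61, 6, -10)] [21 27 57]
260 [(-69, -4, -11), (-67, -2, -10), (-68, 6, -11)] [22 28 58]
266 [(-73, -4, -10), (-73, -2, -10), (-72, 5, -10)] [22 28 57]
272 [(-78, -4, -11), (-78, -2, -11), (-79, 5, -11)] [21 27 56]
278 [(-83, -4, -11), (-82, -2, -11), (-83, 5, -11)] [23 29 57]
284 [(-119, -2, -32), (-120, -1, -32), (-120, 3, -33)] [26 24 24]
[[ 463. -161.   80.]
 [ 456. -160.   82.]
 [ 467. -161.   82.]
 [ 466. -177.   84.]
 [ 466. -169.   85.]
 [ 461. -165.   85.]
 [ 458. -162.   87.]
 [ 465. -158.   88.]]
[[172 241]
 [171 243]
 [172 240]
 [169 238]
 [170 239]
 [170 241]
 [170 242]
 [171 241]]
```

View pics/s3.png

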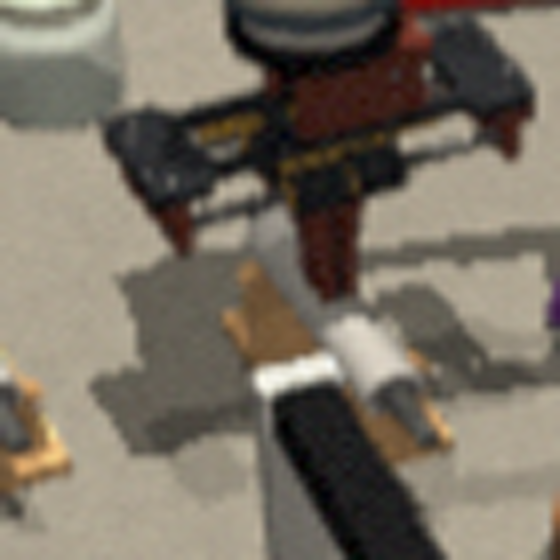

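Finding: the fingers have shut fully above the tube. In both the wrist and scene depth, the real tips lie about 34 mm behind the reported TCP (tool x ≈ -34). The real grasp point is therefore about 53 mm behind the reported TCP, which agrees with where the body starts. I reopen and go down about 34 mm more, watching the force.

Call:
{"op": "play_rows", "data": {
  "motion": [
    [[0, 0, 0], [-0.003, 0, 0], 0.3],
    [[0, 0, 0], [0, 0, 0], 0.3],
    [[0, 0, 0], [0, 0, 0], 0.3],
    [[0, 0, 0], [0, 0, 0], 0.3],
    [[0, 0, 0], [0, 0, 0], 0.3],
    [[0, 0, 0], [0, 0, 0], 0.3],
    [[0, 0, 0], [0, 0, 0], 0.3]
  ],
  "force": 50
}}

```text
clock: 4.8
ee_pos: [457.7, -168.8, 44.8]
eef_rot: [-87.3, 90.0, 175.2]
force: [0.0, -0.0, -0.4]
width: 53.0
```

Call:
{"op": "play_rows", "data": {
  "motion": [
    [[0, 0, 0], [0.01, 0, 0], 0.3],
    [[0, 0, 0], [0.01, 0, 0], 0.3],
    [[0, 0, 0], [0.002, 0, 0], 0.3]
  ]
}}

```text
clock: 5.1
ee_pos: [456.6, -168.3, 20.5]
eef_rot: [-106.3, 89.8, 156.2]
force: [-0.2, -0.1, 0.8]
width: 56.8
```

```bash
python3 - <<'E'
from h import *
from workcell import arm,optics
s=arm.sense(); print(s["width"],s["force"],s["ee_pos"])
im,d=optics.grab_frame("wrist"); cv2.imwrite("pics/w4.png",im)
m=optics.camera_model("wrist");X=cloud(im,d,m["mtx"],m["mount"])
hs=cv2.cvtColor(im,cv2.COLOR_BGR2HSV); mk=((hs[...,0]<12)|(hs[...,0]>170))&(hs[...,1]>100)&(hs[...,2]<80)&(abs(X[...,1])<60)&(abs(X[...,2])<20)
print([np.percentile(X[mk][:,0],q).round(1) for q in (90,95,98,100)])
E
```

```text
56.794438057653494 [-0.18466882 -0.07086443  0.80838905] [ 456.57026638 -168.30207103   20.49351017]
[np.float64(-53.5), np.float64(-44.7), np.float64(-39.1), np.float64(-33.2)]
```

View pics/w4.png

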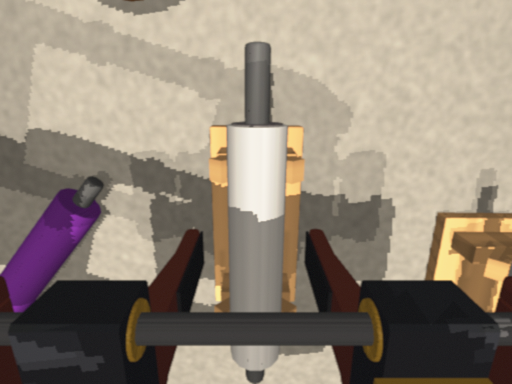

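The tips are at about -34 in the tool frame with the tube centred between them and no contact. I go on down and grip.

Call:
{"op": "play_rows", "data": {
  "motion": [
    [[0, 0, 0], [0.007, 0, 0], 0.3],
    [[0, 0, 0], [0.005, 0, 0], 0.3],
    [[0, 0, 0], [0, 0, 0], -1],
    [[0, 0, 0], [0, 0, 0], -1],
    [[0, 0, 0], [0, 0, 0], -1],
    [[0, 0, 0], [0, 0, 0], -1],
    [[0, 0, 0], [0, 0, 0], -1]
  ],
  "force": 50
}}

```text
clock: 5.85
ee_pos: [457.6, -168.9, 11.2]
eef_rot: [-49.6, 90.0, -147.1]
force: [-1.1, -0.3, 1.2]
width: 29.1
```

Call:
{"op": "play_rows", "data": {
  "motion": [
    [[0, 0, 0], [0, 0, 0], -1],
    [[0, 0, 0], [0, 0, 0], -1]
  ]
}}

```text
clock: 6.05
ee_pos: [457.6, -168.9, 11.2]
eef_rot: [-29.9, 90.0, -127.4]
force: [-3.1, 0.8, 3.5]
width: 29.1
```

Gripped at 29.1 mm. I lift straight up and check the hold.

Call:
{"op": "play_rows", "data": {
  "motion": [
    [[0, 0, 0], [-0.01, 0, 0], -1],
    [[0, 0, 0], [-0.03, 0, 0], -1],
    [[0, 0, 0], [-0.05, 0, 0], -1],
    [[0, 0, 0], [-0.05, 0, 0], -1],
    [[0, 0, 0], [-0.05, 0, 0], -1],
    [[0, 0, 0], [-0.01, 0, 0], -1],
    [[0, 0, 0], [0, 0, 0], -1]
  ]
}}

```text
clock: 6.75
ee_pos: [458.7, -169.2, 212.8]
eef_rot: [74.8, 89.8, -22.7]
force: [-0.0, -0.3, -3.9]
width: 29.0
```

```bash
python3 - <<'E'
from h import *
from workcell import arm,optics
s=arm.sense(); print(s["width"],s["force"],s["wrist_torque"],s["ee_pos"],s["eef_rot"])
im,d=optics.grab_frame("wrist"); cv2.imwrite("pics/w5.png",im)
m=optics.camera_model("wrist");X=cloud(im,d,m["mtx"],m["mount"]); pickle.dump((im,d),open("w5.pkl","wb"))
hs=cv2.cvtColor(im,cv2.COLOR_BGR2HSV)
for r in range(30,262,12):
    row=X[r]; ok=(abs(row[:,1])<22)&(row[:,0]>-90)&(row[:,0]<-20)&(d[r]>0)
    if ok.sum()>2: c=np.where(ok)[0]; print(r,c.min(),c.max(),"y %.1f..%.1f"%(row[c.min(),1],row[c.max(),1]),"xmin %.1f"%row[ok][:,0].min(),"z %.1f"%np.median(row[ok][:,2]))
E
```

```text
28.96720127272619 [-0.00635519 -0.26280097 -3.86522847] [-0.08710854  0.08555901 -0.0240102 ] [ 458.72523383 -169.17292637  212.83568863] [ 74.79921175  89.75151843 -22.69582755]
42 241 268 y -4.7..6.7 xmin -54.4 z -102.5
54 241 268 y -4.8..6.7 xmin -54.8 z -98.0
66 241 268 y -4.8..6.8 xmin -54.8 z -93.4
78 241 268 y -4.9..6.8 xmin -54.6 z -88.6
90 241 267 y -5.0..6.4 xmin -54.4 z -83.8
102 241 267 y -5.0..6.6 xmin -54.8 z -78.9
114 241 267 y -5.1..6.6 xmin -54.5 z -73.9
126 222 286 y -13.7..15.2 xmin -60.2 z -69.1
138 222 286 y -13.9..15.2 xmin -63.5 z -64.5
150 222 286 y -14.2..15.7 xmin -63.4 z -59.4
162 223 285 y -13.6..15.1 xmin -63.3 z -54.2
174 223 285 y -13.9..15.4 xmin -63.6 z -48.9
186 223 284 y -14.1..14.9 xmin -63.6 z -43.4
198 224 284 y -13.6..15.2 xmin -63.5 z -37.8
210 224 284 y -14.0..15.6 xmin -63.2 z -32.2
222 224 283 y -14.2..14.9 xmin -62.9 z -26.3
234 212 293 y -21.6..21.5 xmin -63.6 z -19.7
246 208 297 y -21.7..21.8 xmin -63.6 z -12.8
258 204 300 y -22.0..21.7 xmin -67.1 z -8.7
```

View pics/w5.png

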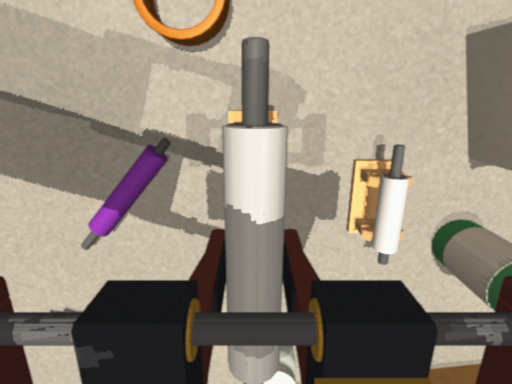

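The hold is good: roller axis at tool x -48.5, y 0.8, parallel to tool z, with the tip at tool z ≈ -105. Next I plan the approach pose (lean 38°, tilt 13°).

```bash
cat >> h.py <<'E'
TO=np.array([624.6,223.6,0.]); TY=-11.1
def RT(): return Ro.from_euler('z',TY,degrees=True).as_matrix()
TIP=np.array([-48.5,0.8,-105.])   # free sprung tip in tool
def Rtool(lean,tilt):
    l=np.radians(lean); B=Rax([np.sin(l),0,-np.cos(l)],[0,-1,0])
    return RT()@Ro.from_euler('x',-tilt,degrees=True).as_matrix()@B   # -tilt about track x: +y end down
def tcp_for_tip(Rm,tip_tr,tip=None):
    return TO+RT()@np.array(tip_tr,float)-Rm@(TIP if tip is None else tip)
def tip_tr(R,p,tip=None): return RT().T@(p+R@(TIP if tip is None else tip)-TO)
E
python3 - <<'E'
from h import *
from workcell import arm
R,p=pose(arm.sense())
R2=Rtool(38,13); a=RT().T@R2@np.array([0,0,-1]); print("axis to sprung in track",a.round(3))
p2=tcp_for_tip(R2,[-90,70,190]); print(p,p2)
plan(R,p,R2,p2,11)
E
```

```text
axis to sprung in track [-0.     0.974 -0.225]
[ 457.85341623 -168.83020007  209.99070515] [557.06936965 195.05008849 175.9009717 ]
[[-0.078, -1.246, 3.403], [0.0031, 0.0046, -0.034]]
[[-0.078, -1.246, 3.403], [0.0026, 0.0045, -0.034]]
[[-0.078, -1.246, 3.403], [0.0022, 0.0044, -0.0341]]
[[-0.078, -1.246, 3.403], [0.0017, 0.0043, -0.0341]]
[[-0.078, -1.246, 3.403], [0.0012, 0.0043, -0.0341]]
[[-0.078, -1.246, 3.403], [0.0007, 0.0043, -0.0342]]
[[-0.078, -1.246, 3.403], [0.0002, 0.0043, -0.0342]]
[[-0.078, -1.246, 3.403], [-0.0003, 0.0044, -0.0341]]
[[-0.078, -1.246, 3.403], [-0.0008, 0.0044, -0.0341]]
[[-0.078, -1.246, 3.403], [-0.0012, 0.0045, -0.0341]]
[[-0.078, -1.246, 3.403], [-0.0017, 0.0047, -0.0341]]
```

Call:
{"op": "play_rows", "data": {
  "motion": [
    [[0, -1.25, 3.4], [0.003, 0.0046, -0.034], -1],
    [[0, -1.25, 3.4], [0.0026, 0.0045, -0.034], -1],
    [[0, -1.25, 3.4], [0.0022, 0.0044, -0.034], -1],
    [[0, -1.25, 3.4], [0.0017, 0.0043, -0.034], -1],
    [[0, -1.25, 3.4], [0.0012, 0.0043, -0.034], -1],
    [[0, -1.25, 3.4], [0.0007, 0.0043, -0.034], -1],
    [[0, -1.25, 3.4], [0.0002, 0.0043, -0.034], -1],
    [[0, -1.25, 3.4], [-0.0003, 0.0044, -0.034], -1],
    [[0, -1.25, 3.4], [-0.0008, 0.0044, -0.034], -1],
    [[0, -1.25, 3.4], [-0.0012, 0.0045, -0.034], -1],
    [[-0.9, -1.25, 3.4], [-0.0017, 0.0047, -0.034], -1],
    [[0, 0, 0], [0, 0, 0], -1]
  ]
}}

```text
clock: 8.0
ee_pos: [556.3, 196.9, 168.7]
eef_rot: [68.1, 50.5, -27.9]
force: [-0.6, -0.0, -4.8]
width: 29.2
```

```bash
cat > look.py <<'E'
import sys
from h import *
from workcell import arm,optics
def wl(n):
    s=arm.sense(); R,p=pose(s); print("j",s["joint_positions"].round(1),"w",s["width"].round(1) if hasattr(s["width"],"round") else s["width"],"F",s["force"].round(1))
    print("tip_tr",tip_tr(R,p).round(1),"rotleft",Ro.from_matrix(R.T@Rtool(38,13)).as_rotvec(degrees=True).round(2))
    im,d=optics.grab_frame("wrist"); m=optics.camera_model("wrist"); T=np.eye(4);T[:3,:3]=R;T[:3,3]=p;T=T@m["mount"]
    pickle.dump((im,d,m["mtx"],T,R,p),open(n+".pkl","wb")); cv2.imwrite(f"pics/{n}.png",cv2.resize(im,(768,576),interpolation=cv2.INTER_CUBIC))
    return im,d,m,T,R,p
if __name__=="__main__": wl(sys.argv[1])
E
python3 look.py w6
```

```text
j [ 38.2 -16.3 101.5 -36.4  78.9  46.3] w 29.187321099671735 F [-0.6 -0.  -4.8]
tip_tr [-91.6  71.7 181.7] rotleft [0.8  0.31 0.47]
```

View pics/w6.png

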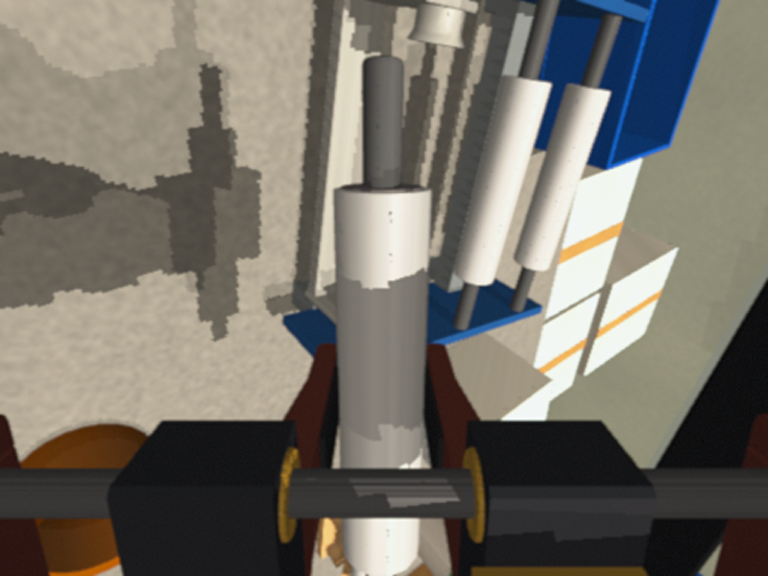

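```bash
python3 - <<'E'
from h import *
im,d,K,T,R,p=pickle.load(open("w6.pkl","rb")); W=cloud(im,d,K,T); C=(W-TO)@RT()   # track coords
hs=cv2.cvtColor(im,cv2.COLOR_BGR2HSV)
wh=(hs[...,1]<45)&(hs[...,2]>150)&(d>0)
for x0 in (80,150):
    m=wh&(abs(C[...,0]-x0)<16)&(C[...,2]>102)&(C[...,2]<125)&(abs(C[...,1])<85)
    P=C[m]; b=np.polyfit(P[:,1],P[:,0],1); 
    # circle fit x,z after removing slope
    A=np.c_[2*(P[:,0]-b[0]*P[:,1]),2*P[:,2],np.ones(len(P))]; q=np.linalg.lstsq(A,((P[:,0]-b[0]*P[:,1])**2+P[:,2]**2),rcond=None)[0]
    print(x0,len(P),"slope deg",np.degrees(b[0]).round(2),"axis x,z",q[:2].round(1),"r",np.sqrt(q[2]+q[0]**2+q[1]**2).round(1),"y range",np.percentile(P[:,1],[1,99]).round(1),"zmax",np.percentile(P[:,2],98).round(1))
bl=(hs[...,0]>100)&(hs[...,0]<130)&(hs[...,1]>120)&(d>0)&(abs(C[...,2]-108)<3)&(abs(C[...,0])<200)
for sg in (1,-1):
    P=C[bl&(sg*C[...,1]>90)&(sg*C[...,1]<135)]; print("plate",sg,len(P), P.mean(0).round(1) if len(P) else "", np.percentile(P[:,1],[2,98]).round(1) if len(P) else "",P[:,0].min().round(1) if len(P) else "")
m=(abs(C[...,0])<30)&(C[...,1]>60)&(C[...,1]<112)&(C[...,2]>70)&(C[...,2]<125)&(d>0)
v,u=np.where(m); print(len(v), v.min(),v.max(),u.min(),u.max()); P=C[m]
h=np.histogram(P[:,1],bins=np.arange(60,113,2)); print(list(zip(h[1].astype(int),h[0])))
print("top",P[P[:,2]>112].mean(0).round(1),"xr",np.percentile(P[:,0],[2,98]).round(1),"zmax",np.percentile(P[:,2],98).round(1))
cv2.imwrite("pics/cup6.png",cv2.resize(im[0:60,250:340],None,fx=8,fy=8,interpolation=cv2.INTER_CUBIC))
E
```

```text
80 3004 slope deg 0.18 axis x,z [ 80.4 100.5] r 13.0 y range [-66.4  66.6] zmax 114.0
150 2245 slope deg 0.23 axis x,z [149.8 101.2] r 12.3 y range [-66.2  66.5] zmax 113.9
plate 1 359 [145.1 114.5 106.8] [111.3 118.9] 97.5
plate -1 359 [ 106.1 -115.1  106.6] [-119.2 -112. ] 41.2
1101 0 31 260 318
[(np.int64(60), np.int64(0)), (np.int64(62), np.int64(0)), (np.int64(64), np.int64(0)), (np.int64(66), np.int64(0)), (np.int64(68), np.int64(0)), (np.int64(70), np.int64(0)), (np.int64(72), np.int64(0)), (np.int64(74), np.int64(0)), (np.int64(76), np.int64(42)), (np.int64(78), np.int64(116)), (np.int64(80), np.int64(104)), (np.int64(82), np.int64(101)), (np.int64(84), np.int64(102)), (np.int64(86), np.int64(104)), (np.int64(88), np.int64(106)), (np.int64(90), np.int64(109)), (np.int64(92), np.int64(169)), (np.int64(94), np.int64(95)), (np.int64(96), np.int64(51)), (np.int64(98), np.int64(2)), (np.int64(100), np.int64(0)), (np.int64(102), np.int64(0)), (np.int64(104), np.int64(0)), (np.int64(106), np.int64(0)), (np.int64(108), np.int64(0)), (np.int64(110), np.int64(0))]
top [  0.2  78.7 112.7] xr [-13.8  15.1] zmax 112.4
```

View pics/cup6.png

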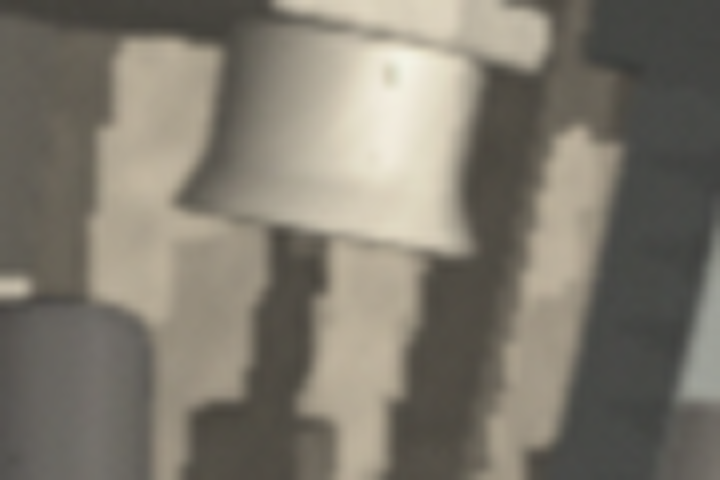

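The cup at crop (340,130) measures x ≈ 0.5, axis z ≈ 99 in my frame, rim y ≈ 77, so the yoke is about 4 mm to the right. The neighbour rollers confirm the track pose to within 1 mm. I increase the lean to 42° for more bar clearance while tilted.

```bash
python3 - <<'E'
from h import *
from workcell import arm
R,p=pose(arm.sense()); print(tip_tr(R,p))
R2=Rtool(42,13)
plan(R,p,R2,tcp_for_tip(R2,[-45,62,125]),4)
print("next", (R2.T@RT()@np.array([45.5,0,-26])).round(1))
E
```

```text
[-90.58402457  69.83809392 183.31839058]
[[0.171, 0.091, 1.122], [0.0187, 0.0008, -0.0016]]
[[0.171, 0.091, 1.122], [0.0187, 0.0004, -0.0015]]
[[0.171, 0.091, 1.122], [0.0187, 0.0, -0.0015]]
[[0.171, 0.091, 1.122], [0.0187, -0.0003, -0.0015]]
next [49.3 16.9 -5.8]
```

Call:
{"op": "play_rows", "data": {
  "motion": [
    [[0.17, 0.09, 1.12], [0.0187, 0.0008, -0.0016], -1],
    [[0.17, 0.09, 1.12], [0.0187, 0.0004, -0.0015], -1],
    [[0.17, 0.09, 1.12], [0.0187, 0, -0.0015], -1],
    [[0.17, 0.09, 1.12], [0.0187, -0.0003, -0.0015], -1],
    [[0, 0, 0], [0, 0, 0], -1],
    [[0, 0, 0], [0, 0, 0], -1]
  ]
}}

```text
clock: 8.65
ee_pos: [604.5, 175.4, 118.9]
eef_rot: [71.5, 46.2, -25.1]
force: [1.2, 0.1, -3.4]
width: 29.0
```

```bash
python3 look.py w7; python3 - <<'E'
from h import *
from workcell import arm
im,d,K,T,R,p=pickle.load(open("w7.pkl","rb")); C=(cloud(im,d,K,T)-TO)@RT()
m=(abs(C[...,0])<25)&(C[...,1]>70)&(C[...,1]<92)&(C[...,2]>80)&(C[...,2]<125)&(d>0); v,u=np.where(m);P=C[m]
# exclude stub: stub near tool
print(len(P),v.min(),v.max(),u.min(),u.max(),np.percentile(P,[2,98],axis=0).round(1))
R,p=pose(arm.sense()); R2=Rtool(42,13); print(tip_tr(R,p).round(1),"rot",Ro.from_matrix(R.T@R2).as_rotvec(degrees=True).round(2))
plan(R,p,R2,tcp_for_tip(R2,[0.5,62,99]),3)
E
```

```text
j [ 34.2 -14.  106.7 -40.2  67.2  50.2] w 29.018619250910078 F [ 1.2  0.1 -3.4]
tip_tr [-41.6  59.5 131.3] rotleft [-0.53  0.06 -4.2 ]
254 0 7 258 306 [[ -7.3  77.2  86.9]
 [ 13.9  79.4 113.2]]
[-41.4  60.3 133. ] rot [-0.58 -0.   -0.31]
[[-0.194, -0.001, -0.103], [0.0175, 0.0032, -0.0031]]
[[-0.194, -0.001, -0.103], [0.0175, 0.0033, -0.0031]]
[[-0.194, -0.001, -0.103], [0.0175, 0.0033, -0.0031]]
```

View pics/w7.png

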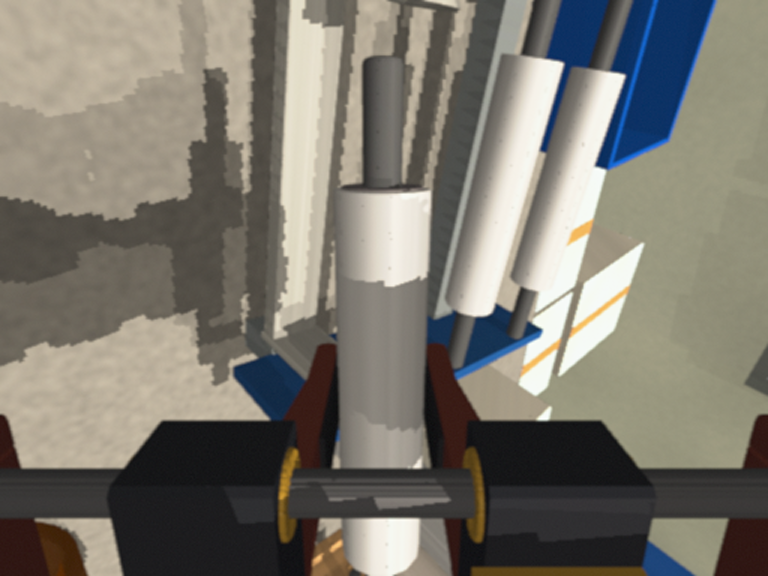

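Call:
{"op": "play_rows", "data": {
  "motion": [
    [[-0.2, 0, 0], [0.0175, 0.0032, -0.0031], -1],
    [[-0.2, 0, 0], [0.0175, 0.0033, -0.0031], -1],
    [[-0.1, 0, 0], [0.0155, 0.0033, -0.0031], -1],
    [[0, 0, 0], [0, 0, 0], -1],
    [[0, 0, 0], [0, 0, 0], -1]
  ]
}}

```text
clock: 9.2
ee_pos: [646.2, 171.2, 89.3]
eef_rot: [71.2, 46.0, -24.9]
force: [1.1, 0.4, -3.0]
width: 29.4
```

```bash
python3 - <<'E'
from h import *
from workcell import arm,optics
T_=[];ims=[]
for k in range(4):
    R,p=pose(arm.sense()); T_.append(tip_tr(R,p)); 
    im,d=optics.grab_frame("wrist" if k<2 else ("scene" if k==2 else "top")); ims.append(im)
s=arm.sense(); R,p=pose(s); T_.append(tip_tr(R,p)); print(np.round(T_,1), s["force"].round(1))
R2=Rtool(42,13); print("rot",Ro.from_matrix(R.T@R2).as_rotvec(degrees=True).round(2))
cv2.imwrite("pics/w8.png",cv2.resize(ims[1][:200,150:380],None,fx=3.4,fy=3))
cv2.imwrite("pics/s8.png",cv2.resize(ims[2][170:330,180:310],None,fx=4.5,fy=3.7,interpolation=cv2.INTER_CUBIC))
cv2.imwrite("pics/t8.png",cv2.resize(ims[3][95:190,135:265],None,fx=6,fy=6,interpolation=cv2.INTER_CUBIC))
E
```

```text
[[ -0.8  63.3 101.3]
 [ -0.8  63.5 101.8]
 [ -0.9  63.7 102. ]
 [ -0.9  63.7 101.9]
 [ -1.   63.7 101.8]] [ 1.2 -0.1 -3.3]
rot [-0.08 -0.11 -0.45]
```

View pics/w8.png

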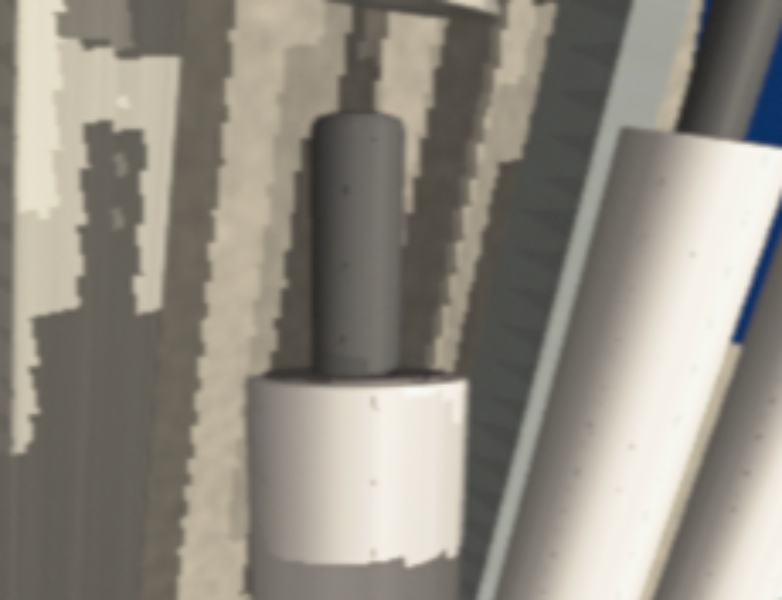

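View pics/s8.png

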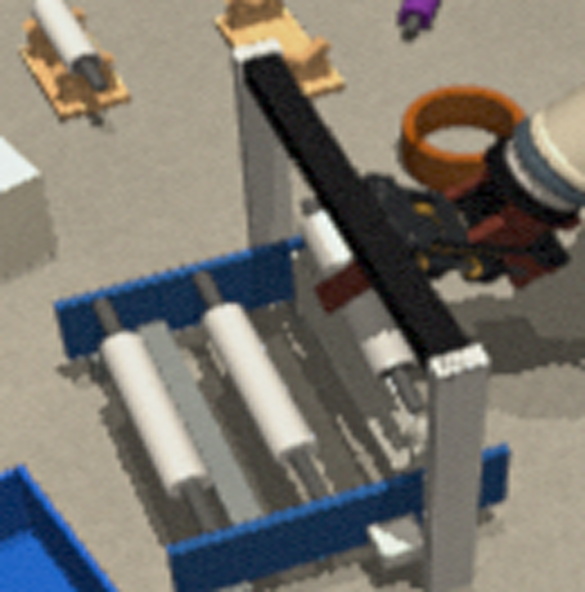

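View pics/t8.png

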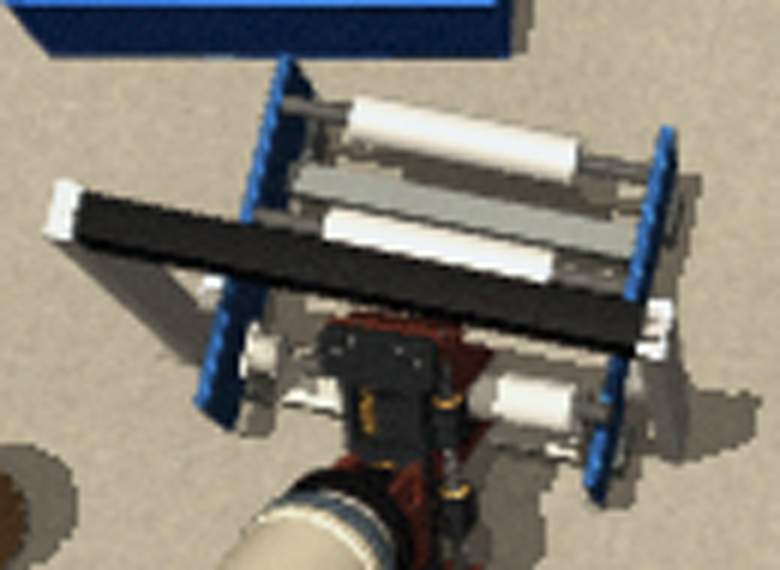

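```bash
python3 look.py w9; python3 - <<'E'
from h import *
im,d,K,T,R,p=pickle.load(open("w9.pkl","rb")); C=(cloud(im,d,K,T)-TO)@RT(); hs=cv2.cvtColor(im,cv2.COLOR_BGR2HSV)
wh=(hs[...,1]<45)&(hs[...,2]>150)&(d>0)
for x0 in (80,):
    m=wh&(abs(C[...,0]-x0)<16)&(C[...,2]>102)&(C[...,2]<125)&(abs(C[...,1])<85)
    P=C[m]; b=np.polyfit(P[:,1],P[:,0],1); print(len(P),b.round(3),np.percentile(P[:,2],[90,98]).round(1),np.percentile(P[:,0],[2,98]))
m=(abs(C[...,0])<25)&(C[...,1]>68)&(C[...,1]<95)&(C[...,2]>80)&(C[...,2]<125)&(d>0)
for r in range(0,8):
    c=np.where(m[r])[0]
    if len(c): print(r,c.min(),c.max(),C[r,c.min()].round(1),C[r,c.max()].round(1),C[r,(c.min()+c.max())//2].round(1))
# stub in track coords
for r in (42,60,90,110):
    row=C[r]; X=(cloud(im,d,K,np.eye(4)))[r]; ok=(abs(np.arange(512)-256)<20)&(d[r]<185)&(d[r]>0); c=np.where(ok)[0]
    if len(c): print("stub",r,c.min(),c.max(),row[c.min()].round(1),row[c.max()].round(1),"top",row[c][np.argmin(d[r][c])].round(1))
E
```

```text
j [ 31.1  -7.9 104.5 -40.6  61.9  50. ] w 29.28105418696724 F [ 1.2 -0.1 -3.3]
tip_tr [ -1.   63.7 101.8] rotleft [-0.08 -0.11 -4.45]
6244 [ 0.    73.399] [113.5 113.9] [66.92927304 84.81170095]
0 244 295 [ 1.9 77.2 87.6] [  9.1  79.4 110.6] [10.6 78.9 94. ]
1 248 295 [ 4.4 77.2 87.4] [  8.7  79.  111. ] [11.4 78.7 94.5]
2 253 295 [ 7.4 77.3 87.3] [  8.9  78.7 111. ] [12.4 78.5 95.5]
3 258 296 [ 9.4 77.3 88.5] [  9.2  78.4 111.3] [12.3 78.2 97.5]
4 264 296 [12.7 77.5 88.9] [  9.1  78.  111.5] [12.7 78.  99. ]
5 270 296 [14.  77.4 91.5] [  9.7  77.8 111. ] [ 12.6  77.7 101. ]
6 277 295 [14.1 77.3 96. ] [ 11.1  77.5 109.3] [ 13.   77.5 102.4]
7 289 292 [ 14.8  77.4 102.6] [ 13.6  77.3 105.4] [ 14.2  77.3 103.8]
stub 42 241 268 [-5.3 61.1 97.6] [  3.9  62.8 104.3] top [ -6.5  61.9 105.2]
stub 60 241 268 [-6.  54.3 99.9] [  4.3  55.8 105.6] top [ -7.3  55.1 105.8]
stub 90 241 267 [ -5.   42.1 101.2] [  2.9  44.  109.3] top [ -4.3  44.2 110.6]
stub 110 241 267 [ -6.3  34.2 104.4] [  3.6  35.5 110.7] top [ -6.5  35.9 111. ]
```

```bash
python3 - <<'E'
from h import *
from workcell import arm
R,p=pose(arm.sense()); print("tip",tip_tr(R,p).round(1)); M=R.T@RT()
for n,v in (("corr",[1.3,8,-2.6]),("y10",[0,10,0]),("x10",[10,0,0]),("z10",[0,0,10])): print(n,(M@np.array(v,float)).round(2))
E
```

```text
tip [ -1.   63.7 101.6]
corr [ 1.43  0.45 -8.38]
y10 [-1.64  1.51 -9.75]
x10 [6.75 7.38 0.  ]
z10 [-7.19  6.58  2.23]
```

Call:
{"op": "play_rows", "data": {
  "motion": [
    [[0, 0, 0], [0.0007, 0.0002, -0.0042], -1],
    [[0, 0, 0], [0.0007, 0.0002, -0.0042], -1],
    [[0, 0, 0], [0, 0, 0], -1],
    [[0, 0, 0], [0, 0, 0], -1]
  ]
}}

```text
clock: 9.85
ee_pos: [648.9, 179.1, 85.5]
eef_rot: [71.2, 46.1, -24.9]
force: [0.1, -0.3, -3.0]
width: 29.0
```

```bash
cat > st.py <<'E'
from h import *
from workcell import arm
s=arm.sense();R,p=pose(s); a=RT().T@R@np.array([0,0,-1]); ax=RT().T@R@np.array([1,0,0])
print("t",s["clock"],"freetip",tip_tr(R,p).round(1),"F_tr",(RT().T@s["force"]).round(1),"M_tr",(RT().T@s["wrist_torque"]).round(2),"tilt",np.degrees(np.arcsin(-a[2])).round(2),"yawerr",np.degrees(np.arctan2(a[0],a[1])).round(2),"lean",np.degrees(np.arctan2(ax[0],-ax[2])).round(1),"w",round(s["width"],1))
E
python3 st.py
```

```text
t 9.85 freetip [ 0.3 71.5 97.5] F_tr [ 0.2 -0.3 -3. ] M_tr [ 0.09  0.67 -0.03] tilt 12.95 yawerr -0.02 lean 43.1 w 29.0
```

Call:
{"op": "play_rows", "data": {
  "motion": [
    [[0, 0, 0], [-0.0014, 0.0013, -0.0016], -1],
    [[0, 0, 0], [-0.0003, 0.0003, -0.002], -1],
    [[0, 0, 0], [-0.0003, 0.0003, -0.002], -1],
    [[0, 0, 0], [-0.0003, 0.0003, -0.002], -1],
    [[0, 0, 0], [0, 0, 0], -1],
    [[0, 0, 0], [0, 0, 0], -1]
  ]
}}

```text
clock: 10.45
ee_pos: [650.6, 186.9, 87.1]
eef_rot: [71.2, 46.1, -24.9]
force: [-0.2, 0.5, -3.3]
width: 29.2
```

```bash
python3 st.py
```

```text
t 10.45 freetip [ 0.5 79.4 99.1] F_tr [-0.3  0.5 -3.3] M_tr [0.12 0.73 0.  ] tilt 12.94 yawerr -0.0 lean 43.1 w 29.2
```

Tip is past the rim with no contact. I creep on toward the floor.

Call:
{"op": "play_rows", "data": {
  "motion": [
    [[0, 0, 0], [-0.0003, 0.0003, -0.002], -1],
    [[0, 0, 0], [-0.0003, 0.0003, -0.002], -1],
    [[0, 0, 0], [-0.0003, 0.0003, -0.002], -1],
    [[0, 0, 0], [0, 0, 0], -1]
  ]
}}

```text
clock: 10.85
ee_pos: [651.9, 193.1, 87.1]
eef_rot: [71.2, 46.1, -24.9]
force: [-0.7, -0.5, -2.9]
width: 29.4
```

```bash
python3 st.py
```

```text
t 10.85 freetip [ 0.5 85.8 99.1] F_tr [-0.6 -0.6 -2.9] M_tr [0.09 0.69 0.04] tilt 12.93 yawerr -0.02 lean 43.1 w 29.4
```

Call:
{"op": "play_rows", "data": {
  "motion": [
    [[0, 0, 0], [-0.0003, 0.0003, -0.002], -1],
    [[0, 0, 0], [0, 0, 0], -1]
  ]
}}

```text
clock: 11.05
ee_pos: [652.3, 195.1, 87.1]
eef_rot: [71.2, 46.1, -24.9]
force: [0.6, -0.0, -3.5]
width: 28.9
```

```bash
python3 st.py
```

```text
t 11.05 freetip [ 0.5 87.8 99. ] F_tr [ 0.6  0.1 -3.5] M_tr [ 0.05  0.71 -0.02] tilt 12.93 yawerr -0.01 lean 43.1 w 28.9
```

Call:
{"op": "play_rows", "data": {
  "motion": [
    [[0, 0, 0], [-0.0003, 0.0003, -0.002], -1],
    [[0, 0, 0], [0, 0, 0], -1]
  ]
}}

```text
clock: 11.25
ee_pos: [652.5, 196.0, 87.0]
eef_rot: [71.1, 46.0, -25.0]
force: [-1.2, -3.1, -3.1]
width: 29.3
```

```bash
python3 st.py
```

```text
t 11.25 freetip [ 0.8 88.8 98.8] F_tr [-0.6 -3.2 -3.1] M_tr [-0.36  0.67 -0.34] tilt 13.02 yawerr 0.06 lean 43.1 w 29.3
```

Floor felt at y ≈ 88.8 (Fy about -3.2 N; rim + 12 mm = 89.3 agrees). I press along the roller axis.

Call:
{"op": "play_rows", "data": {
  "motion": [
    [[0, 0, 0], [0, 0, -0.003], -1],
    [[0, 0, 0], [0, 0, -0.003], -1],
    [[0, 0, 0], [0, 0, -0.003], -1],
    [[0, 0, 0], [0, 0, -0.003], -1],
    [[0, 0, 0], [0, 0, 0], -1]
  ],
  "force": 60
}}

```text
clock: 11.75
ee_pos: [654.8, 206.8, 84.3]
eef_rot: [71.0, 46.0, -25.2]
force: [-2.5, -7.7, -1.0]
width: 28.9
```

```bash
python3 st.py; python3 look.py w10 >/dev/null; python3 - <<'E'
import cv2;im=cv2.imread("pics/w10.png");cv2.imwrite("pics/w10c.png",im[:330,200:560])
E
```

```text
t 11.75 freetip [ 1.  99.9 95.9] F_tr [-1. -8. -1.] M_tr [-0.91  0.58 -0.88] tilt 13.08 yawerr 0.13 lean 43.1 w 28.9
```

View pics/w10c.png

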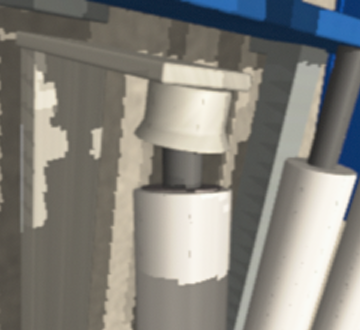

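The stub is in the cup (crop 185,165) and the force of 8 N matches about 11 mm of compression. Next I press further while easing the tilt.

```bash
cat > sw.py <<'E'
import sys
from h import *
from workcell import arm
C=np.array([0.5,89.3,99.0])
def cur():
    s=arm.sense();R,p=pose(s);a=RT().T@R@np.array([0,0,-1]);t=np.degrees(np.arcsin(-a[2]));y=np.degrees(np.arctan2(a[0],a[1]))
    f=tip_tr(R,p); print("tilt",t.round(2),"yaw",y.round(2),"d",((f-C)@a).round(2),"perp",(f-C-a*((f-C)@a)).round(2),"F_tr",(RT().T@s["force"]).round(1),"M",(RT().T@s["wrist_torque"]).round(2))
    return R,p,t,y
def to(alpha,d,n,Cc=C):
    R,p,t,y=cur()
    A=RT()@Ro.from_euler('x',t-alpha,degrees=True).as_matrix()@RT().T   # raise +y end
    R2=A@R; R2=RT()@Ro.from_euler('z',y,degrees=True).as_matrix()@RT().T@R2
    plan(R,p,R2,tcp_for_tip(R2,Cc,TIP+np.array([0,0,d])),n)
if __name__=="__main__":
    if len(sys.argv)>1: to(float(sys.argv[1]),float(sys.argv[2]),int(sys.argv[3]))
    else: cur()
E
python3 sw.py 8.5 18 4
```

```text
tilt 13.08 yaw 0.14 d 10.9 perp [ 0.53 -0.13 -0.55] F_tr [-1.2 -8.6 -0.7] M [-0.88  0.53 -0.91]
[[0.746, 0.869, 0.004], [0.0011, -0.0011, -0.0026]]
[[0.746, 0.869, 0.004], [0.0011, -0.0011, -0.0026]]
[[0.746, 0.869, 0.004], [0.0012, -0.0012, -0.0025]]
[[0.746, 0.869, 0.004], [0.0012, -0.0012, -0.0025]]
```

Call:
{"op": "play_rows", "data": {
  "motion": [
    [[0.75, 0.87, 0], [0.0011, -0.0011, -0.0026], -1],
    [[0.75, 0.87, 0], [0.0011, -0.0011, -0.0026], -1],
    [[0.75, 0.87, 0], [0.0012, -0.0012, -0.0025], -1],
    [[0.75, 0.87, 0], [0.0012, -0.0012, -0.0025], -1],
    [[0, 0, 0], [0, 0, 0], -1]
  ]
}}

```text
clock: 12.3
ee_pos: [656.0, 214.0, 75.5]
eef_rot: [77.4, 47.0, -20.5]
force: [-2.3, -10.1, -2.0]
width: 28.9
```

```bash
python3 sw.py 8 21.2 2
```

```text
tilt 8.54 yaw 0.1 d 16.87 perp [ 0.28 -0.08 -0.55] F_tr [ -0.3 -10.3  -2. ] M [-1.22  0.54 -1.18]
[[0.145, 0.232, 0.007], [0.0, -0.0001, -0.0024]]
[[0.145, 0.232, 0.007], [0.0, -0.0001, -0.0024]]
```

Call:
{"op": "play_rows", "data": {
  "motion": [
    [[0.15, 0.2, 0], [0, -0.0001, -0.0024], -1],
    [[0.15, 0.2, 0], [0, -0.0001, -0.0024], -1],
    [[0, 0, 0], [0, 0, 0], -1],
    [[0, 0, 0], [0, 0, 0], -1]
  ]
}}

```text
clock: 12.7
ee_pos: [656.7, 218.2, 74.6]
eef_rot: [78.0, 47.1, -20.0]
force: [-1.7, -11.1, -1.9]
width: 28.7
```

```bash
python3 sw.py 3 21.3 4;python3 look.py w11 >/dev/null; python3 - <<'E'
import cv2
from workcell import optics
im=cv2.imread("pics/w11.png");cv2.imwrite("pics/w11c.png",im[:330,200:560])
i,_=optics.grab_frame("top");cv2.imwrite("pics/t11.png",cv2.resize(i[130:180,165:250],None,fx=9,fy=9,interpolation=cv2.INTER_CUBIC))
E
```

```text
tilt 8.13 yaw 0.08 d 20.95 perp [ 0.12 -0.03 -0.23] F_tr [  0.5 -11.2  -1.9] M [-1.42  0.49 -1.42]
[[0.848, 0.963, 0.0], [0.0013, -0.0012, -0.001]]
[[0.848, 0.963, 0.0], [0.0013, -0.0012, -0.001]]
[[0.848, 0.963, 0.0], [0.0013, -0.0012, -0.0009]]
[[0.848, 0.963, 0.0], [0.0014, -0.0012, -0.0009]]
```

View pics/w11c.png

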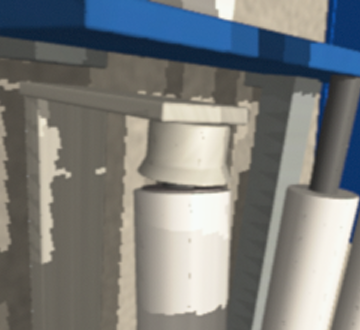

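View pics/t11.png

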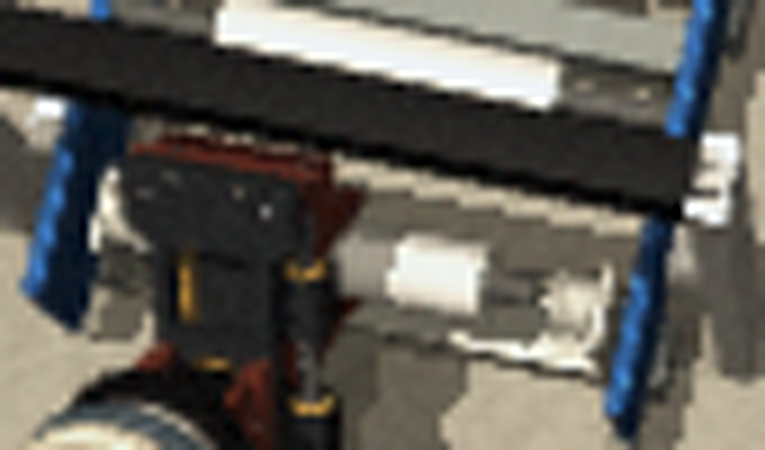

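Call:
{"op": "play_rows", "data": {
  "motion": [
    [[0.85, 0.96, 0], [0.0013, -0.0012, -0.0009], -1],
    [[0.85, 0.96, 0], [0.0013, -0.0012, -0.0009], -1],
    [[0.85, 0.96, 0], [0.0013, -0.0012, -0.0009], -1],
    [[0.85, 0.96, 0], [0.0014, -0.0012, -0.0008], -1],
    [[0, 0, 0], [0, 0, 0], -1]
  ]
}}

```text
clock: 13.3
ee_pos: [657.1, 220.4, 66.6]
eef_rot: [85.6, 47.7, -14.4]
force: [-0.9, -11.3, -2.7]
width: 29.0
```

```bash
python3 sw.py 0 21.2 3
```

```text
tilt 2.98 yaw 0.03 d 20.66 perp [ 0.06 -0.02 -0.4 ] F_tr [  1.3 -11.3  -2.7] M [-1.47  0.5  -1.42]
[[0.661, 0.741, -0.0], [0.001, -0.0009, -0.0009]]
[[0.661, 0.741, -0.0], [0.001, -0.0009, -0.0008]]
[[0.661, 0.741, -0.0], [0.001, -0.0009, -0.0008]]
```

Call:
{"op": "play_rows", "data": {
  "motion": [
    [[0.66, 0.74, 0], [0.001, -0.0009, -0.0009], -1],
    [[0.66, 0.74, 0], [0.001, -0.0009, -0.0008], -1],
    [[0.66, 0.74, 0], [0.001, -0.0009, -0.0008], -1],
    [[0, 0, 0], [0, 0, 0], -1]
  ]
}}

```text
clock: 13.7
ee_pos: [657.6, 222.8, 62.3]
eef_rot: [90.0, 47.7, -11.1]
force: [-1.8, -12.9, -2.1]
width: 29.1
```

```bash
python3 sw.py 0 21.2 1; python3 - <<'E'
from h import *
from workcell import arm,optics
R,p=pose(arm.sense()); M=R.T@RT(); print("-y3",(M@np.array([0,-3,0.])).round(2)); a=RT().T@R@np.array([0,0,-1]); print("plain tip",tip_tr(R,p,np.array([-48.5,.8,-1+88])).round(1))
i,_=optics.grab_frame("top");cv2.imwrite("pics/t12.png",cv2.resize(i[130:180,165:250],None,fx=9,fy=9,interpolation=cv2.INTER_CUBIC))
E
```

```text
tilt 0.03 yaw -0.01 d 21.24 perp [ 0.04 -0.   -0.27] F_tr [  0.7 -13.   -2.1] M [-1.57  0.52 -1.4 ]
[[0.025, 0.016, 0.0], [-0.0002, 0.0001, 0.0]]
-y3 [ 0. -0.  3.]
plain tip [  0.6 -81.5  98.8]
```

View pics/t12.png

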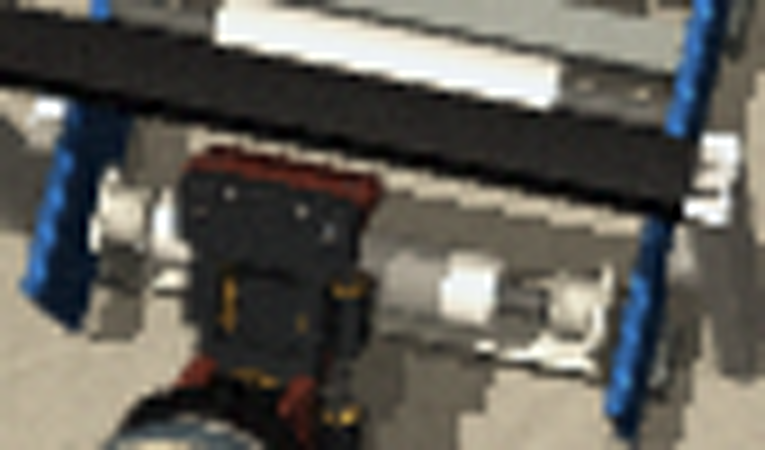

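The stubs are in line (tilt 0). I let it spring out toward the right cup in small steps.

Call:
{"op": "play_rows", "data": {
  "motion": [
    [[0, 0, 0], [0, 0, 0.002], -1],
    [[0, 0, 0], [0, 0, 0.002], -1],
    [[0, 0, 0], [0, 0, 0.002], -1],
    [[0, 0, 0], [0, 0, 0.002], -1],
    [[0, 0, 0], [0, 0, 0], -1]
  ]
}}

```text
clock: 14.25
ee_pos: [656.2, 215.8, 62.6]
eef_rot: [90.0, 47.7, -11.0]
force: [-0.7, -9.8, -3.3]
width: 29.1
```

```bash
python3 sw.py
```

```text
tilt -0.01 yaw -0.08 d 14.08 perp [-0.18 -0.    0.  ] F_tr [ 1.2 -9.8 -3.3] M [-1.27  0.52 -1.2 ]
```

Call:
{"op": "play_rows", "data": {
  "motion": [
    [[0, 0, 0], [0, 0, 0.002], -1],
    [[0, 0, 0], [0, 0, 0.002], -1],
    [[0, 0, 0], [0, 0, 0.0015], -1],
    [[0, 0, 0], [0, 0, 0], -1]
  ]
}}

```text
clock: 14.65
ee_pos: [655.5, 211.5, 63.1]
eef_rot: [90.1, 47.7, -10.8]
force: [1.0, -8.1, -3.6]
width: 28.7
```

```bash
python3 sw.py
```

```text
tilt -0.08 yaw -0.18 d 9.62 perp [-0.22 -0.    0.61] F_tr [ 2.6 -7.7 -3.6] M [-1.15  0.41 -0.78]
```

Call:
{"op": "play_rows", "data": {
  "motion": [
    [[0, 0, 0], [0, 0, 0.0015], -1],
    [[0, 0, 0], [0, 0, 0.0015], -1],
    [[0, 0, 0], [0, 0, 0], -1]
  ]
}}

```text
clock: 14.95
ee_pos: [655.0, 208.9, 63.1]
eef_rot: [90.2, 47.7, -10.8]
force: [1.5, -6.5, -3.4]
width: 29.2
```

```bash
python3 sw.py
```

```text
tilt -0.11 yaw -0.21 d 6.98 perp [-0.27 -0.    0.72] F_tr [ 2.8 -6.1 -3.4] M [-0.99  0.35 -0.61]
```

Call:
{"op": "play_rows", "data": {
  "motion": [
    [[0, 0, 0], [0, 0, 0.0015], -1],
    [[0, 0, 0], [0, 0, 0.001], -1],
    [[0, 0, 0], [0, 0, 0], -1]
  ]
}}

```text
clock: 15.25
ee_pos: [654.9, 208.5, 63.2]
eef_rot: [90.4, 47.6, -10.4]
force: [7.9, -0.9, -7.9]
width: 29.1
```

```bash
python3 sw.py
```

```text
tilt -0.3 yaw -0.36 d 6.37 perp [-0.6  -0.01  1.11] F_tr [ 7.9  0.6 -7.9] M [-0.12  0.3   0.11]
```

Contact on the opposite floor: d = 6.4 mm (6 expected) and Fy has dropped to zero. I release with a modest opening.

Call:
{"op": "play_rows", "data": {
  "motion": [
    [[0, 0, 0], [0, 0, 0], 0.15],
    [[0, 0, 0], [0, 0, 0], 0.15],
    [[0, 0, 0], [0, 0, 0], 0.15],
    [[0, 0, 0], [0, 0, 0], 0.15],
    [[0, 0, 0], [0, 0, 0], 0.15]
  ]
}}

```text
clock: 15.75
ee_pos: [654.7, 208.3, 64.1]
eef_rot: [90.4, 47.6, -10.5]
force: [0.7, 0.1, 0.3]
width: 50.2
```

```bash
python3 st.py; python3 look.py w13
```

```text
t 15.75 freetip [ -0.2  95.4 101. ] F_tr [0.6 0.2 0.3] M_tr [-0.09  0.35 -0.  ] tilt -0.3 yawerr -0.3 lean 42.4 w 50.2
j [ 28.4 -10.  108.3 -32.9  51.2  53.2] w 50.21651181739209 F [0.7 0.1 0.3]
tip_tr [ -0.2  95.4 101. ] rotleft [ -8.36 -10.36  -4.39]
```

View pics/w13.png

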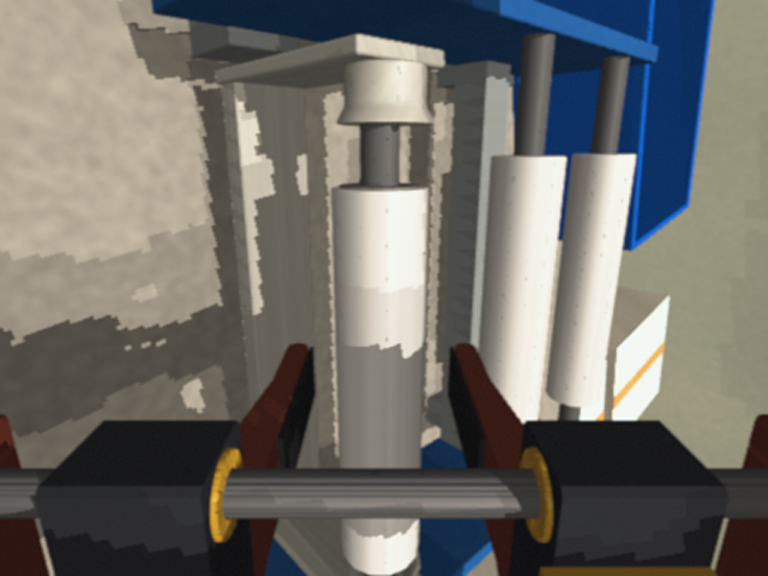

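Roller stays put with its sprung stub in the cup and the fingers clear on both sides. I retreat along the tool axis.

Call:
{"op": "play_rows", "data": {
  "motion": [
    [[0, 0, 0], [-0.01, 0, 0], 0.15],
    [[0, 0, 0], [-0.02, 0, 0], 0.15],
    [[0, 0, 0], [-0.03, 0, 0], 0.15],
    [[0, 0, 0], [-0.03, 0, 0], 0.15],
    [[0, 0, 0], [-0.03, 0, 0], 0.15],
    [[0, 0, 0], [-0.03, 0, 0], 0.15],
    [[0, 0, 0], [0, 0, 0], 0.15],
    [[0, 0, 0], [0, 0, 0], 0.15]
  ]
}}

```text
clock: 16.6
ee_pos: [555.2, 226.9, 175.3]
eef_rot: [90.5, 47.6, -10.4]
force: [-0.1, 0.3, -0.2]
width: 50.5
```

```bash
python3 st.py; python3 look.py w14; python3 - <<'E'
from h import *
from workcell import optics
im,d,K,T,R,p=pickle.load(open("w14.pkl","rb")); C=(cloud(im,d,K,T)-TO)@RT(); hs=cv2.cvtColor(im,cv2.COLOR_BGR2HSV)
wh=(hs[...,1]<60)&(hs[...,2]>90)&(d>0)
for x0 in (0,80):
    m=wh&(abs(C[...,0]-x0)<16)&(C[...,2]>102)&(C[...,2]<125)&(abs(C[...,1])<95)
    P=C[m]
    for lo in range(-90,90,20):
        q=P[(P[:,1]>lo)&(P[:,1]<lo+20)]
        if len(q)>20: print(x0,lo,len(q),"ztop",np.percentile(q[:,2],95).round(1),"x mid",((np.percentile(q[:,0],3)+np.percentile(q[:,0],97))/2).round(1))
t,_=optics.grab_frame("top"); s,_=optics.grab_frame("scene")
cv2.imwrite("pics/t14.png",cv2.resize(t[90:190,130:265],None,fx=5.8,fy=5.8,interpolation=cv2.INTER_CUBIC))
cv2.imwrite("pics/s14.png",cv2.resize(s,(800,600),interpolation=cv2.INTER_CUBIC))
E
```

```text
t 16.6 freetip [-101.5   94.5  212.2] F_tr [-0.1  0.2 -0.2] M_tr [-0.05  0.32  0.04] tilt -0.35 yawerr -0.34 lean 42.4 w 50.5
j [ 37.5 -25.5 109.2 -32.5  68.4  53. ] w 50.547549171395 F [-0.1  0.3 -0.2]
tip_tr [-101.5   94.5  212.2] rotleft [ -8.36 -10.42  -4.42]
0 -90 241 ztop 112.8 x mid -1.9
0 -70 422 ztop 113.1 x mid -2.8
0 -50 441 ztop 113.1 x mid -3.1
0 -30 460 ztop 112.9 x mid -3.3
0 -10 500 ztop 112.8 x mid -2.0
0 10 529 ztop 112.9 x mid -2.4
0 30 543 ztop 112.7 x mid -2.9
0 50 366 ztop 112.6 x mid -3.0
0 70 376 ztop 112.3 x mid -1.9
80 -90 26 ztop 104.9 x mid 78.8
80 -70 269 ztop 113.5 x mid 77.3
80 -50 311 ztop 113.6 x mid 77.1
80 -30 333 ztop 113.7 x mid 77.4
80 -10 348 ztop 113.6 x mid 77.2
80 10 371 ztop 113.6 x mid 76.9
80 30 383 ztop 113.8 x mid 77.1
80 50 367 ztop 113.6 x mid 77.7
80 70 113 ztop 105.2 x mid 80.0
```

View pics/w14.png

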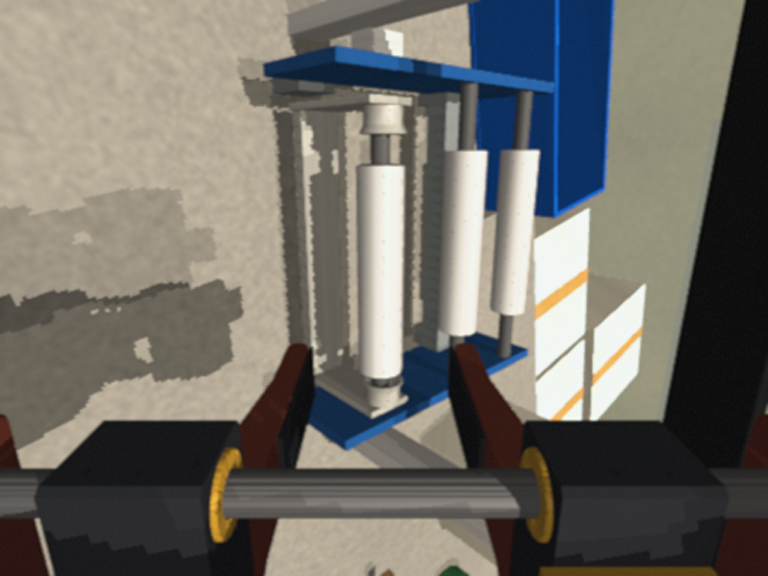

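View pics/t14.png

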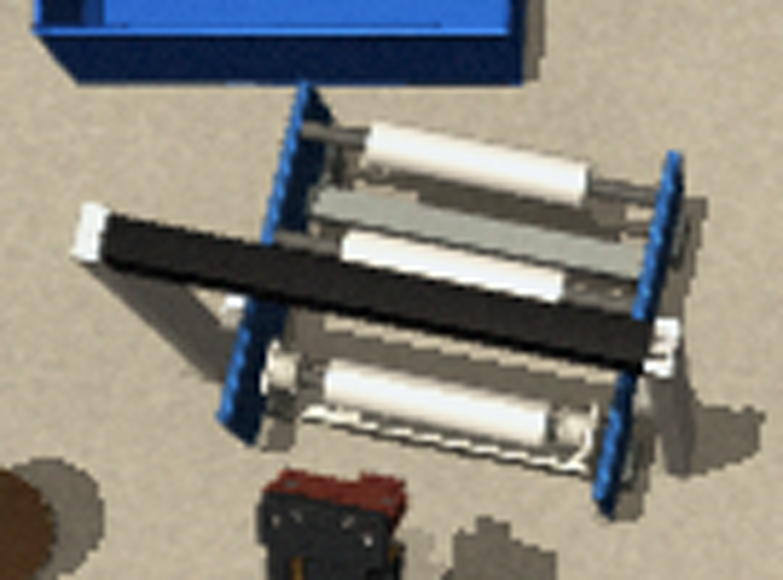

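View pics/s14.png

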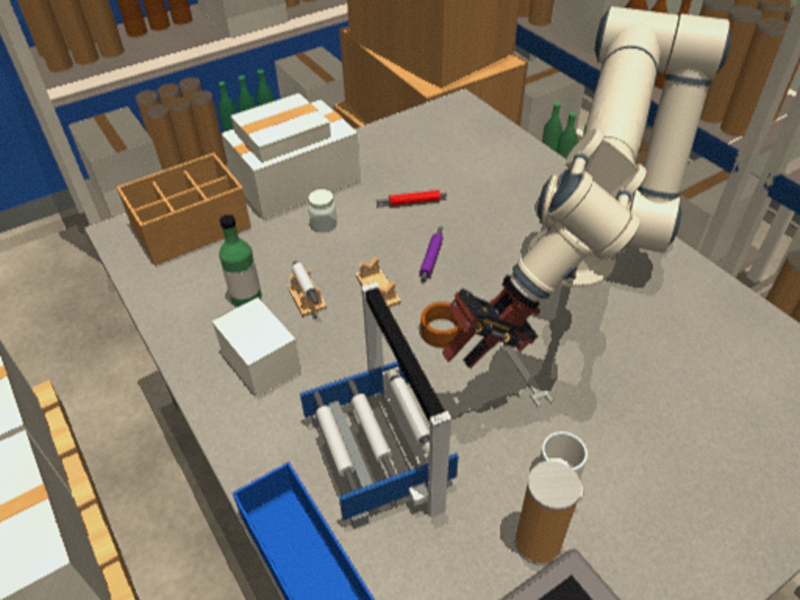

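```bash
python3 - <<'E'
from h import *
im,d,K,T,R,p=pickle.load(open("w14.pkl","rb")); C=(cloud(im,d,K,T)-TO)@RT()
m=(abs(C[...,0]+3)<3)&(C[...,2]>102)&(C[...,2]<125)&(abs(C[...,1])<100)&(d>0)
P=C[m]
for y in range(-100,100,2):
    q=P[(P[:,1]>=y)&(P[:,1]<y+2)]
    if (len(q) and (y<-64 or y>48)): print(y,len(q),np.median(q[:,2]).round(1),end=" | ")
cv2.imwrite("pics/r14.png",cv2.resize(im[225:285,215:300],None,fx=8,fy=8,interpolation=cv2.INTER_CUBIC))
E
```

```text
-100 10 109.5 | -98 9 109.9 | -96 10 109.1 | -94 9 110.0 | -92 13 109.6 | -90 7 110.0 | -88 13 104.8 | -86 23 109.1 | -84 6 103.3 | -82 6 103.0 | -78 2 111.9 | -76 9 112.2 | -74 10 112.0 | -72 9 112.7 | -70 8 112.2 | -68 11 112.4 | -66 11 112.3 | 50 20 111.6 | 52 12 111.6 | 54 11 111.6 | 56 16 111.9 | 58 12 110.2 | 60 10 103.2 | 62 8 103.3 | 64 6 102.9 | 66 11 102.7 | 68 8 102.6 | 70 7 102.6 | 72 7 103.2 | 74 9 102.9 | 76 12 110.6 | 78 13 112.3 | 80 22 110.3 | 82 16 109.8 | 84 16 110.1 | 86 16 109.8 | 88 17 109.9 | 90 18 109.6 | 92 15 107.9 | 94 16 106.8 | 96 10 106.7 | 98 3 105.8 |
```

View pics/r14.png

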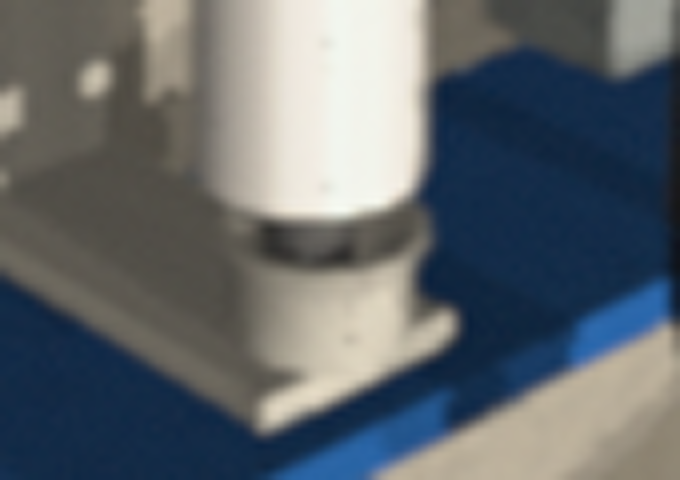

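The tube ends measure y ≈ -77 and +59 (expected -76.7 and +59.3 with both stubs on the floors). The gaps to the rims are about 8 and 17–18 mm, as they should be. The tube is level and the robot is clear, so I hand in.

```bash
python3 -c "
from workcell import job; print(job.sign_off())"
```

```text
the job is handed in; nothing more can be done
None
```

The long spare roller is seated in the empty place with both ends home in the cups. I let go, backed the arm clear and handed the job in at about 17 s. No verdict was reported.

- **Insertion:** I felt the floor of the left cup with the sprung end, so the yoke sits about 4 mm to the right. I pressed the stub in about 21 mm, swung the plain end down in line with the right cup and let it spring out.
- **Last checks:**
  - The tube ends lie at y ≈ -77 and +59 mm (expected -76.7 and +59.3 with both stubs on the floors), and the tube is level.
  - The gaps to the rims are about 8 and 18 mm.
  - There is no residual force on the tool.
  - In the last scene picture the short roller, the look-alikes and the other objects look unmoved.
- **What disagreed:**
  - The first grasp closed above the tube without moving it. The real fingertips sit about 34 mm behind the reported TCP, so I corrected for that and gripped again.
  - I leaned the tool 42–43°, a little beyond the suggested 40°, for more clearance under the bar.
  - Just before I released, there was a sideways force of about 8 N on the tool as the plain stub entered its cup. It was gone after release.

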